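Load the jar crate and lower the lift table by its release lever

ROBOT

A 6-joint arm with a two-finger parallel gripper is mounted at the origin on a cart in front of the work surface, level with it; the furniture and walls round the work are solid. World frame = base frame: x ahead of the robot, y to its left, z up, the work surface at z = 0. Lengths are in m, angles in degrees, forces in N, time in s.
With the tool pointing down it reaches from about 0.35 to 0.875 m from the base axis. Payload 4.2 kg.
Tool frame: the origin (TCP) lies midway between the tips of the shut fingers; the grasp point (between the pads) lies 19 mm behind it (r.pinch_z is the distance from the TCP to the grasp point, in m); z points along the fingers, y is the line along which they close (so a half turn about z gives the same grasp; the last joint's range is limited). The gripper opens to 87 mm and grips with 3 to 60 N. Pads are 19 mm wide; open, the fingers measure 117 mm over their backs; the gripper's body (75 mm by 190 mm) begins 51 mm behind the grasp point.
Start: joints at [-53.938, 22.042, 0.453, 0, -68.411, -14.817], TCP at [0.226, -0.582, 0.223] pointing down, gripper open.
Joint ranges: [-179.83, 179.83], [-69.29, 118.12], [-61.27, 80.66], [-181.25, 117.63], [-171.15, -9.14], [-177.46, 177.46]. Speed limits (degrees/s): [159.86, 159.86, 180, 180, 180, 180].

INTERFACE

Orientations are given as a 3x3 rotation matrix whose columns are the frame's x, y, z axes.
In Python, from station import r, imaging, models gives the robot as it stands. The module is installed in compiled form; this text tells all that it offers.
- The arm moves only by the tool apply_moves, never from a script. Its argument "moves" is a list of rows, each a list of 2 entries, a list of its own where there are three numbers: the shift along the tool's x, y, z in m, then the turn about the tool's z in degrees. A call has 1 to 5 rows; each row shifts and turns the commanded pose from where the row before left it, along the tool's axes as they then stand; what a row does not reach is not made up. A row lasts 1/12 s, in which the tool goes at most 41.7 mm and 7.16 degrees, less where a joint would pass 70% of its speed; a pose out of reach is approached as far as the arm can. A call is refused whole if a number of a shift passes 0.0417 or a number of a turn 7.16, either way. A call with a gripper value outside its range is refused whole. "hand" is the finger opening in m, from 0 to 0.087, set as the call begins (left out, the last holds). The fingers move at their own pace and stop on an object; the grip force is fixed at half the most. Time passes only in rows, so rows that do not move let the fingers close. It gives the time, the measured TCP pose, the force, the opening and the grip force at its end, in the units of the state.
- r.sense(): the state, without advancing time (a new reading comes with each control period).
- imaging.capture(name): name is "side" or "top"; returns a dict with "frame" (480x640x3 uint8, blue, green, red), "intrinsics" (3x3 intrinsics, pixels), "dist" ([k1, k2, p1, p2, k3] as OpenCV has them; the pictures are not rectified), "eye" and "orientation" of the camera in the world. Camera axes: x right, y down, z forward; pixel columns grow to the right and rows downward; lengths in m; the calibration is good to about 2 mm. A picture is of the moment at which its call begins. There is no depth.
- r.finish_job(): hands the job in; it is judged then, once.
Trained networks look in a picture, given as the dict that the camera call returned (one of the last four; its "shot" number tells which), for a name from the list of things; names that differ only in an ending like _2 or _b are one class to them, and where a whole thing is asked for, a point or a joint stands for the part that bears it (a point fixed in the world has none). Each returns a list of dicts, best first, with "confidence" (0 to 1); they miss things now and then, are a little off and sometimes report something else, mostly with a low value. They report only what shows in the picture. A call takes as long as a camera call. They do not tell look-alikes from the thing itself.
- models.cut_out(picture, target): "region" (480x640 bool, what is visible of it) and "extent" ([left, top, width, height] as shares, 0 to 1, of the picture: columns of its width, rows of its height, round what is visible of it).
- models.place_of(picture, target): "at" ([column, row] as shares, 0 to 1, of the picture: columns of its width, rows of its height: a listed point, or the origin of a listed thing).
The state is a dict: "time_s": time; "joints": joint angles; "joint_velocities": joint speeds; "effort": joint torques, N m; "tcp_pos": TCP position; "ee_rot": TCP orientation; "wrist_force": force on the tool from outside, world axes, zero at the start; "moment": the same for the moment, N m; "gripper_width": opening from 0.0 (shut) to 1.0 (fully open); "gripper_force": force on a finger pad.
Only numpy, scipy, OpenCV 4.12 (cv2) and the standard library are available. Lean on these libraries where they do the work, as an engineer would, in place of code of your own. Each camera call takes 0.05 s, during which the arm holds its last target. There are 200 camera calls.

TASK

Stand the two short black-capped glass jars from the right of the lift upright in the divided crate on the raised lift table, one to a cell (any cells); set them down, do not drop them. Then lower the table: press in the release button in the lever's grip (lift the lever a touch first to free the catch) while swinging the lever all the way down, and let go so that the button springs out again and the catch holds the lever down. Leave the cobble, the basalt lump and the pen pot alone.

Things in the scene. Friction and masses are not known exactly. Their poses are not given: they have to be found in the camera images.
- lift_stand: Fixed machine: steel base plate 220 x 360 x 12 mm, grey housing, lift table with crate, lever at its left side, steel notch plate beside the lever. Origin on the worktop under the crate's centre; x points away from the robot at yaw 0, y left (to the lever), z up. Place and yaw differ each time. The table sinks 50 mm per rad of lever swing.
- crate_floor (a point): Centre of the crate's inner floor (sinks with the table; axes as the machine's). Open wooden crate 68 mm along x, 196 mm along y, walls 4 mm thick with tops 24 mm above this floor; two cross walls make three cells in a row along y, each 60 x 60 mm inside, centres at y = -64, 0, +64 mm. Floor 114 mm above the worktop when raised, 72 mm when the lever is down.
- mineral_jar_a: Glass jar of dark crushed basalt with a black cap, 75 mm tall, body 48 mm and cap (top 15 mm) 51 mm in diameter, 0.1 to 0.2 kg, loose, upright on the worktop. Origin at the centre of its foot, z up its axis.
- mineral_jar_b: Glass jar of pale shell sand, otherwise the same as the other jar. Origin at the centre of its foot, z up its axis.
- lever_hinge (a point): Hinge axis of the lever, in the middle of the lever's width, 80 mm above the worktop; at machine x = -80, y = +210 mm. The axis runs along the machine's y. Axes: x along the lever to its free end, y the machine's y.
- lever_grip (a point): Centre of the lever's grip, 165 mm from the hinge (where to pinch). Black bar grip 84 mm long, 26 mm wide (y), 30 mm thick; a grey button pad 42 mm long, 18 mm high is let into the middle of its left (+y) side. Axes: x along the lever to its free end, y as the machine's, z out of its upper side. Raised, the lever points away from the robot and 0.85 rad above level.
- button_face (a point): Centre of the release button's outer face, on the +y side of the grip. Out, it stands 12 mm proud of the grip's side (38 mm over grip and button); fully in, 1 mm proud (27 mm).
- lever (a joint): Lever angle, rad: about 0 as found (raised, held by the catch), grows as it swings down; stops at 0.84 (about level) and -0.11. Damped; the table's weight pulls it down with some 6 N at the grip and so hooks the catch fast: the button is jammed until the lever is lifted 0.06 to 0.10 rad (10 to 16 mm at the grip), as on a parking brake. From 0.78 on the catch can spring out and hold it.
- release_button (a joint): Button travel, m: 0 out, 0.011 fully in (towards the machine's -y); spring 4.6 N at first, 11.7 N fully in. Must be in over 0.010 for the lever to leave the raised notch. Squeezing grip and button between the finger pads with 25 to 35 N presses it, once unjammed. Let go on the way, its catch only rubs on the notch plate.
- granite_cobble: Bystander: pear-shaped granite cobble, 88 x 81 x 44 mm, left of the machine. Origin at the centre of its underside.
- basalt_lump: Bystander: dark basalt lump, 56 x 54 x 42 mm, behind the machine. Origin at the centre of its underside.
- pen_pot: Bystander: dark pen pot with pens, 79 x 88 x 147 mm, at the far right. Origin at the centre of its underside.
There are look-alikes about, which are no part of the job. Leave any blue or green look-alike of the mineral_jar_a alone. What is shaped like the mineral_jar_b but yellow is not meant.

How it is judged:
By the outcome, as a careful person would: the job done as asked, in the order asked, and still so for the second after the job is handed in, with the robot touching nothing.
It also fails if it takes over 72 s, if anything falls off the work surface, if the arm or the gripper's body presses on something with over 40 N, if the wrist force passes 120 N, or if a joint passes its speed limit or range.

## Working session

There is one attempt and no reset: what is moved stays moved. The work goes in short steps, Python scripts to look and compute and a tool call to move; the robot and the scene stay as the last step left them, time stands still between calls to the robot, and variables do not carry over. Pictures are saved under pics/ and viewed, at most 10 in all, crops included, and the job is handed in when it is done.

Besides the shell and the picture viewer there is one more tool, called after ">>>" as name(argument=value, ...), one argument or row to a line, values as JSON. apply_moves: Moves the arm, as the interface text tells. Its arguments: {"type":"object","properties":{"moves":{"type":"array"},"hand":{"type":"number"}},"required":["moves"]}

```bash
mkdir -p pics; cat > h.py <<'E'
import numpy as np, cv2
from station import r, imaging, models
def ray(p,px):
    u=cv2.undistortPoints(np.array([[px]],float),np.array(p["intrinsics"]),np.array(p["dist"]))[0,0]
    d=np.array(p["orientation"])@np.array([u[0],u[1],1.]);return np.array(p["eye"]),d/np.linalg.norm(d)
def onz(p,px,z):
    e,d=ray(p,px);return e+d*(z-e[2])/d[2]
def tri(rays):
    A=sum(np.eye(3)-np.outer(d,d) for e,d in rays);b=sum((np.eye(3)-np.outer(d,d))@e for e,d in rays)
    x=np.linalg.solve(A,b);return x,[np.linalg.norm((np.eye(3)-np.outer(d,d))@(x-e)) for e,d in rays]
def proj(p,X):
    R=np.array(p["orientation"]).T;t=-R@np.array(p["eye"])
    return cv2.projectPoints(np.array(X,float).reshape(-1,3),cv2.Rodrigues(R)[0],t,np.array(p["intrinsics"]),np.array(p["dist"]))[0][:,0]
def pl(p,n):
    return [(round(d["confidence"],2),np.array(d["at"])*[640,480]) for d in models.place_of(p,n)]
E
python3 - <<'E'
from h import *
np.set_printoptions(precision=3,suppress=True)
s=imaging.capture("side");t=imaging.capture("top")
cv2.imwrite("pics/side.png",s["frame"]);cv2.imwrite("pics/top.png",t["frame"])
for p,nm in((s,"side"),(t,"top")):
    print(nm,p["eye"],np.array(p["orientation"]).tolist())
    for n in "lift_stand crate_floor mineral_jar_a lever_hinge lever_grip button_face granite_cobble basalt_lump pen_pot".split():
        print(n,[(c,a.round(1).tolist()) for c,a in pl(p,n)])
print(r.sense(),r.pinch_z)
E
```

```text
side [-0.375  1.284  1.084] [[-0.8014791526090592, -0.3115216296725097, 0.5104757018499978], [-0.597749457474416, 0.39151344946905514, -0.6995804492507512], [0.018076338736190824, -0.8658357194820651, -0.5000017528437967]]
lift_stand [(0.6, [327.8, 305.5])]
crate_floor [(0.75, [328.9, 271.5])]
mineral_jar_a [(0.76, [387.2, 280.7]), (0.74, [385.4, 225.8]), (0.69, [398.6, 264.4]), (0.65, [431.2, 261.9])]
lever_hinge [(0.58, [287.6, 318.8])]
lever_grip [(0.7, [266.6, 267.1])]
button_face [(0.55, [256.3, 269.2])]
granite_cobble [(0.6, [244.2, 418.7]), (0.58, [263.8, 267.1]), (0.27, [404.7, 245.3])]
basalt_lump [(0.47, [328.0, 303.6]), (0.46, [258.0, 286.3])]
pen_pot [(0.83, [405.8, 242.4])]
top [ 0.36  -0.06   1.835] [[-0.01905372706320042, -0.9912042445988736, 0.13096221200856983], [-0.9996130963149538, 0.02154041298517865, 0.017597394240600753], [-0.02026359199728035, -0.130576246299258, -0.9912311691738529]]
lift_stand [(0.93, [311.4, 266.6])]
crate_floor [(0.96, [311.0, 266.2])]
mineral_jar_a [(0.83, [451.9, 304.1]), (0.7, [488.9, 227.0]), (0.65, [505.8, 252.0]), (0.59, [384.9, 293.0
[... 193 characters left out ...]
239.4]), (0.59, [155.0, 306.6]), (0.26, [421.8, 282.2])]
basalt_lump [(0.76, [294.5, 199.6])]
pen_pot [(0.72, [466.6, 265.2]), (0.28, [156.0, 308.2])]
{'time_s': 1.0, 'joints': array([-53.94 ,  22.041,   0.455,   0.001, -68.408, -14.817]), 'joint_velocities': array([-0.037,  0.011,  0.044,  0.047,  0.027, -0.101]), 'effort': array([  0.   , -39.048,  18.763,   4.224,   0.016,  -0.   ]), 'tcp_pos': array([ 0.226, -0.583,  0.223]), 'ee_rot': array([[-0.932, -0.362,  0.   ],
       [-0.362,  0.932, -0.   ],
       [-0.   , -0.   , -1.   ]]), 'wrist_force': array([-0.119,  0.467,  0.379]), 'moment': array([-0.007,  0.013, -0.042]), 'gripper_force': 0.0, 'gripper_width': 0.999415310026353} 0.0187
```

View pics/side.png

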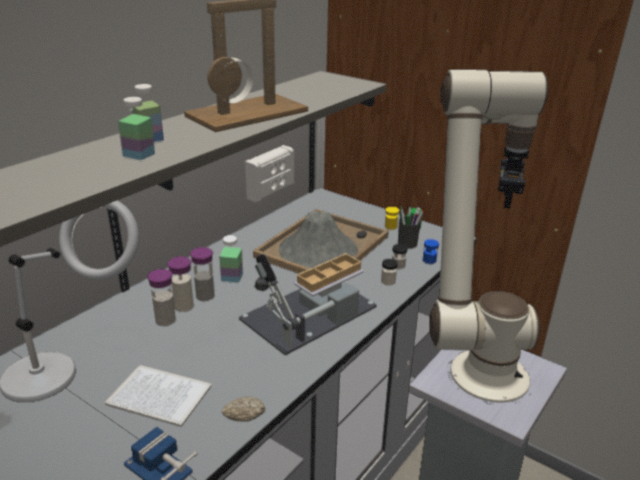

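View pics/top.png

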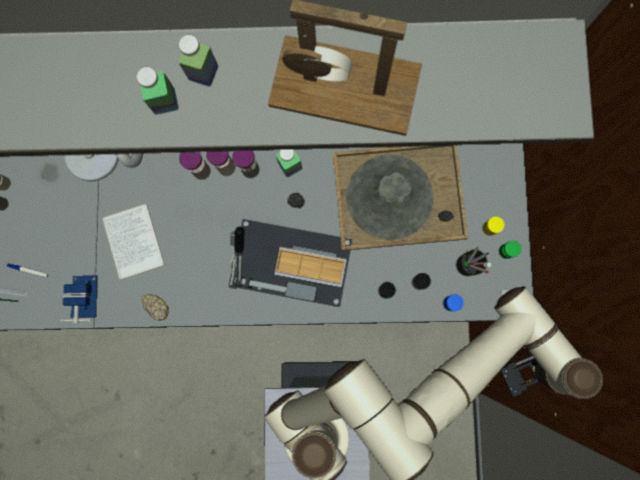

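Top view: the candidates are black caps at (387,290) and (421,281), plus blue (454,303), green (512,249) and yellow (495,225). By the description I choose the two black caps, seen in the side view at (390,272) and (400,257). The crate is at (311,266) and the lever grip at about (238,241).

```bash
python3 - <<'E'
from h import *
np.set_printoptions(precision=4,suppress=True)
s=imaging.capture("side");t=imaging.capture("top")
cv2.imwrite("pics/crop.png",np.hstack([cv2.resize(s["frame"][225:305,370:450],(400,400),interpolation=3),cv2.resize(t["frame"][250:330,360:440],(400,400),interpolation=3)]))
cv2.imwrite("pics/crop2.png",np.hstack([cv2.resize(s["frame"][230:350,230:380],(400,320),interpolation=3),cv2.resize(t["frame"][200:320,215:365],(400,320),interpolation=3)]))
pairs={"jarNear":((387.2,280.7),(384.9,293.0)),"jarFar":((398.6,264.4),(420.6,284.5)),"floor":((328.9,271.5),(311,266.2)),"hinge":((287.6,318.8),(235,279.7)),"grip":((266.6,267.1),(238.3,241.1)),"button":((256.3,269.2),(231.7,238.8))}
for k,(a,b) in pairs.items():
    x,e=tri([ray(s,a),ray(t,b)]);print(k,x,e,"side z0",onz(s,a,0)[:2],"top z0",onz(t,b,0)[:2])
print("floor top@.114",onz(t,(311,266.2),.114),"hinge@.08",onz(t,(235,279.7),.08))
for p in (s,t):
    for d in models.cut_out(p,"mineral_jar_a"):
        L=np.array(d["extent"])*[640,480,640,480];print(d["confidence"],L.round(1), np.median(p["frame"][d["region"]],axis=0))
# cap tops via dark blobs in top view
for c in ((387,290),(421,281)):
    w=t["frame"][c[1]-14:c[1]+14,c[0]-14:c[0]+14].max(2)<50
    n,l,st,ce=cv2.connectedComponentsWithStats(w.astype(np.uint8));i=1+st[1:,4].argmax()
    cc=ce[i]+[c[0]-14,c[1]-14];print("cap",cc,st[i],onz(t,cc,.075))
E
```

```text
jarNear [ 0.4393 -0.2216  0.01  ] [np.float64(0.0044986285105873365), np.float64(0.004498628510587334)] side z0 [ 0.4509 -0.2334] top z0 [ 0.4358 -0.2247]
jarFar [ 0.4635 -0.335   0.0094] [np.float64(0.004053025441377853), np.float64(0.004053025441377804)] side z0 [ 0.4743 -0.3471] top z0 [ 0.4604 -0.3384]
floor [0.5162 0.0045 0.1249] [np.float64(0.0019595185679420982), np.float64(0.0019595185679421273)] side z0 [ 0.6343 -0.1612] top z0 [0.5258 0.0081]
hinge [0.4833 0.2364 0.0999] [np.float64(0.003143858800828949), np.float64(0.0031438588008289936)] side z0 [0.5737 0.1314] top z0 [0.4877 0.2516]
grip [0.5833 0.2067 0.2111] [np.float64(0.0005977838332542824), np.float64(0.0005977838332541516)] side z0 [ 0.8158 -0.0535] top z0 [0.6118 0.241 ]
button [0.5946 0.2288 0.2095] [np.float64(0.005464877593701333), np.float64(0.005464877593701371)] side z0 [ 0.8338 -0.0219] top z0 [0.6198 0.2624]
floor top@.114 [0.5155 0.0038 0.114 ] hinge@.08 [0.4821 0.238  0.08  ]
0.6 [424.5 241.7  13.7  23.5] [106.  65.  33.]
0.59 [391.9 242.3  17.3  27.1] [71. 76. 79.]
0.54 [382.4 257.2  18.1  27.3] [82. 90. 95.]
0.54 [384.1 207.9  14.6  22.3] [ 26. 107. 123.]
0.39 [411.  208.    4.8   8.4] [ 69. 139.  54.]
0.88 [483.3 217.8  20.5  14.9] [ 12. 223. 218.]
0.57 [443.1 294.   22.2  14.1] [216. 106.  46.]
0.55 [414.8 273.9  15.6  15.8] [27.  27.5 26. ]
0.53 [497.2 241.4  26.1  16.6] [ 62.5 156.   37. ]
0.48 [380.3 280.5  13.6  17.6] [27. 28. 27.]
cap [386.5503 289.8466] [  6   6  16  16 189] [ 0.4421 -0.2233  0.075 ]
cap [421.1707 280.9854] [  6   7  17  15 205] [ 0.4669 -0.3292  0.075 ]
```

View pics/crop.png

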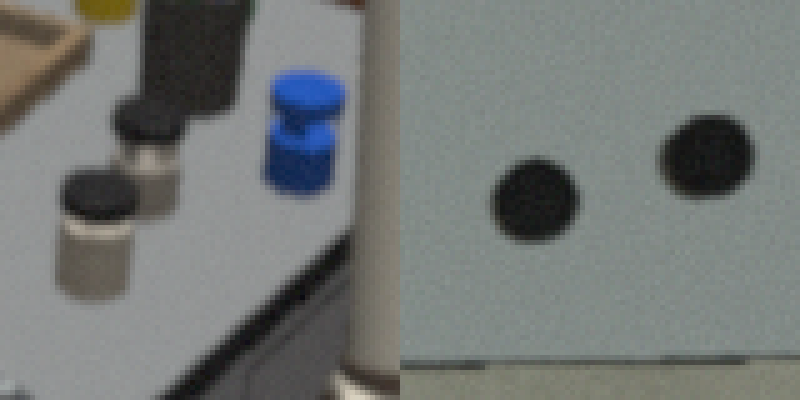

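View pics/crop2.png

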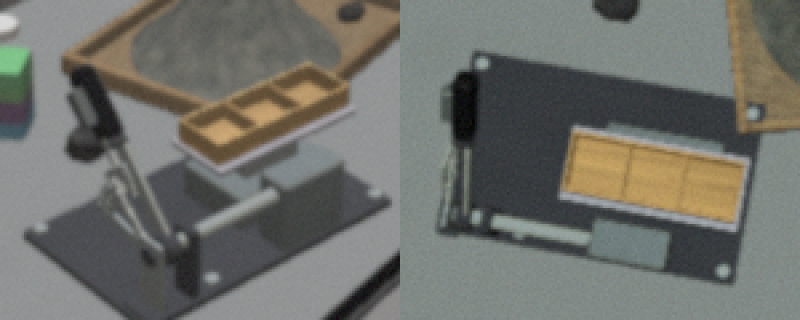

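The crops show the pale (near) and darker (far) black-capped jars as the right ones; the blue one is 6 cm further off. The crate and the lever (grip top end at about (239,230) in the top view) are clear. Next I refine the poses.

```bash
cat > ref.py <<'E'
from h import *
np.set_printoptions(precision=4,suppress=True)
s=imaging.capture("side");t=imaging.capture("top")
def mask(p,lo,hi,box):
    h=cv2.cvtColor(p["frame"],cv2.COLOR_BGR2HSV);m=cv2.inRange(h,lo,hi);k=np.zeros_like(m);x0,y0,x1,y1=box;k[y0:y1,x0:x1]=m[y0:y1,x0:x1]
    n,l,st,ce=cv2.connectedComponentsWithStats(cv2.morphologyEx(k,cv2.MORPH_CLOSE,np.ones((3,3))));return l==1+st[1:,4].argmax()
mt=mask(t,(8,90,80),(28,255,255),(265,240,360,295));ms=mask(s,(8,90,60),(28,255,255),(290,250,370,295))
def rect(m,p,z):
    c=max(cv2.findContours(m.astype(np.uint8),0,1)[0],key=cv2.contourArea)[:,0]
    w=np.array([onz(p,q,z)[:2] for q in c]);return cv2.minAreaRect((w*1000).astype(np.float32))
print("crate rim top",rect(mt,t,.138), mt.sum(), ms.sum())
b=cv2.inRange(t["frame"],(0,0,0),(80,75,75));k=np.zeros_like(b);k[215:310,225:352]=b[215:310,225:352];k=cv2.morphologyEx(k,cv2.MORPH_CLOSE,np.ones((15,15)))
# machine fit: silhouettes of crate box in both views
from scipy.optimize import least_squares,minimize
def box(o,psi,z0,z1):
    R=np.array([[np.cos(psi),-np.sin(psi)],[np.sin(psi),np.cos(psi)]])
    return np.array([[*(o+R@np.array([a*.034,c*.098])),z] for a in(-1,1) for c in(-1,1) for z in(z0,z1)])
def sil(p,X):
    q=proj(p,X).astype(np.float32);h=cv2.convexHull((q*16).round().astype(np.int32));m=np.zeros((480,640),np.uint8)
    M=np.zeros((480*4,640*4),np.uint8);cv2.fillConvexPoly(M,((q[cv2.convexHull(q,returnPoints=False)[:,0]]+.5)*4-.5).round().astype(np.int32),1);return cv2.resize(M.astype(np.float32),(640,480),interpolation=cv2.INTER_AREA)
def cost(v,views):
    X=box(v[:2],v[2],v[3],v[3]+.024);return sum(np.abs(sil(p,X)-m).sum()/m.sum() for p,m in views)
for nm,views in(("both",((t,mt),(s,ms))),("top",((t,mt),)),("side",((s,ms),))):
    best=min((minimize(cost,[.5155,.0038,np.radians(a),.114],args=(views,),method="Nelder-Mead",options=dict(initial_simplex=np.array([.5155,.0038,np.radians(a),.114])+np.vstack([np.zeros(4),np.diag([.008,.008,.05,.01])]))) for a in(-11,-8)),key=lambda r:r.fun)
    print(nm,best.x[:2],np.degrees(best.x[2]),best.x[3],best.fun)
# jars: side silhouettes + cap top
def jar(x,y):
    a=np.linspace(0,2*np.pi,24,endpoint=False);return np.array([[x+R*np.cos(q),y+R*np.sin(q),z] for R,z in((.024,0),(.0255,.06),(.0255,.075)) for q in a])
for d in models.cut_out(s,"mineral_jar_a"):
    L=np.array(d["extent"])*[640,480,640,480]
    for g,cc in(((.4421,-.2233),(386.55,289.85)),((.4669,-.3292),(421.17,280.99))):
        q=proj(s,jar(*g));
        if abs(q.mean(0)-L[:2]-L[2:]/2).max()<8:
            f=lambda v:np.r_[(lambda q:np.r_[q.min(0)-L[:2],q.max(0)-L[:2]-L[2:]])(proj(s,jar(*v))),0]
            rr=least_squares(f,g);c2=(L[0]+L[2]/2,L[1]+L[3]/2)
            print("jar side",rr.x,rr.fun,"top",g,"tri(mid/captop)",tri([ray(s,c2),ray(t,cc)]))
E
python3 ref.py
```

```text
crate rim top ((514.797119140625, 8.007499694824219), (193.52284240722656, 65.99028015136719), 78.04740142822266) 1445 1233
both [0.5155 0.0079] -11.480351502348968 0.11743437152558442 0.2554280077567022
top [0.5164 0.0078] -12.525346201958454 0.10160012375208358 0.0689878892733564
side [0.5158 0.0073] -11.158516531809493 0.11704867607818777 0.16864355231143552
jar side [ 0.4694 -0.3343] [-0.7411  0.3798  0.7258 -0.3843  0.    ] top (0.4669, -0.3292) tri(mid/captop) (array([ 0.4689, -0.3351,  0.0377]), [np.float64(0.0003175146647274087), np.float64(0.00031751466472742157)])
jar side [ 0.4462 -0.2413] [-2.5838 -1.7756  2.532   1.5315  0.    ] top (0.4421, -0.2233) tri(mid/captop) (array([ 0.4408, -0.2273,  0.0465]), [np.float64(0.002971960686189729), np.float64(0.0029719606861896837)])
```

```bash
cat > q.py <<'E'
from h import *
np.set_printoptions(precision=4,suppress=True)
s=imaging.capture("side");t=imaging.capture("top")
for c in((390,264),(400,248)): print("side cap",onz(s,c,.0675))
for c in((386.55,289.85),(421.17,280.99)): print("top cap",onz(t,c,.068))
cr=lambda x,y:((x)/2.6667+215,y/2.6667+200)
C=[onz(t,cr(*q),.012)[:2] for q in((73,52),(335,283),(36,232))]
print("base",C); e=C[0]-C[2];print("yaw x-edge",np.degrees(np.arctan2(e[1],e[0])));e=C[2]-C[1];print("yaw y-edge",np.degrees(np.arctan2(e[1],e[0]))-90)
for psi in(-11.5,):
    a=np.radians(psi);R=np.array([[np.cos(a),-np.sin(a)],[np.sin(a),np.cos(a)]]);o=np.array([.5158,.0078])
    P=lambda x,y,z:np.r_[o+R@[x,y],z]
    pts=dict(hinge=P(-.08,.21,.08),grip=P(.0289,.21,.204),end=P(-.08+.207*.66,.21,.08+.207*.7513),button=P(.0289,.235,.204),cellL=P(0,.064,.114),cellR=P(0,-.064,.114))
    im=[]
    for p in(s,t):
        f=cv2.resize(p["frame"],None,fx=4,fy=4,interpolation=3)
        for k,v in pts.items():
            q=proj(p,v)[0];print(k,v,q);cv2.circle(f,tuple(((q+.5)*4).astype(int)),3,(0,0,255),-1)
        for z,hx,hy in((.138,.034,.098),(.012,.11,.18)):
            L=[proj(p,P(x*hx,y*hy,z))[0] for x,y in((-1,-1),(-1,1),(1,1),(1,-1))]
            if z>.1: cv2.polylines(f,[((np.array(L)+.5)*4).astype(np.int32)],True,(255,0,255),1)
        im.append(f)
    cv2.imwrite("pics/ov.png",np.hstack([im[0][920:1400,920:1320],im[1][820:1300,880:1280]]))
E
python3 q.py
```

```text
side cap [ 0.4444 -0.2305  0.0675]
side cap [ 0.4723 -0.3419  0.0675]
top cap [ 0.4425 -0.2239  0.068 ]
top cap [ 0.4674 -0.3303  0.068 ]
base [array([0.68  , 0.2259]), array([ 0.3969, -0.0834]), array([0.4641, 0.2702])]
yaw x-edge -11.584383233350495
yaw y-edge -10.75935056324984
hinge [0.4793 0.2295 0.08  ] [291.5526 324.3473]
grip [0.586  0.2078 0.204 ] [265.8602 269.2353]
end [0.6132 0.2023 0.2355] [259.3517 255.3076]
button [0.591  0.2323 0.204 ] [258.4881 272.3497]
cellL [0.5286 0.0705 0.114 ] [312.6895 282.7613]
cellR [ 0.503  -0.0549  0.114 ] [344.4604 268.0046]
hinge [0.4793 0.2295 0.08  ] [237.7594 280.5637]
grip [0.586  0.2078 0.204 ] [238.1929 240.3436]
end [0.6132 0.2023 0.2355] [238.3129 229.244 ]
button [0.591  0.2323 0.204 ] [229.6632 238.805 ]
cellL [0.5286 0.0705 0.114 ] [288.7317 262.3234]
cellR [ 0.503  -0.0549  0.114 ] [330.6843 269.9364]
```

View pics/ov.png

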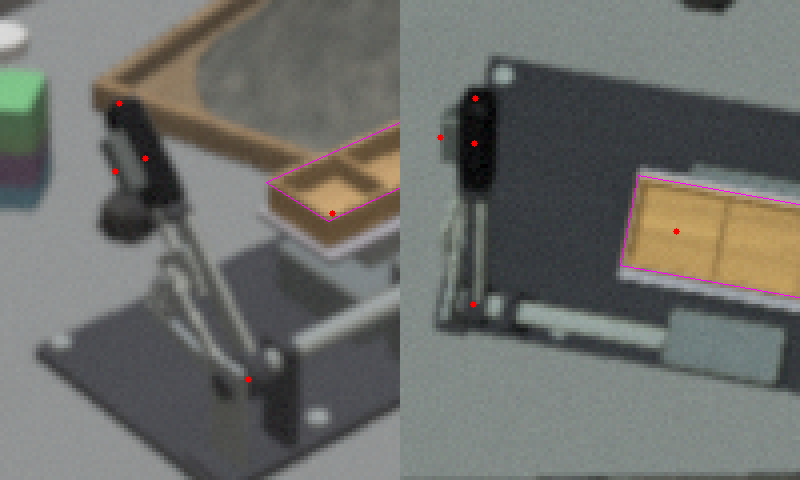

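The overlay agrees with the crate, grip (~(238,240) top) and hinge to within about 3 mm. Now I turn the tool so the fingers close along the machine's x.

>>> apply_moves(
  moves=[
    [[0, 0, 0], -7.16],
    [[0, 0, 0], -7.16],
    [[0, 0, 0], -7.16],
    [[0, 0, 0], -7.16],
    [[0, 0, 0], -7.16],
  ],
  hand=0.087,
)

```text
time_s: 1.87
tcp_pos: [0.2265, -0.5825, 0.2226]
ee_rot: [[-0.539, -0.842, 0.0], [-0.842, 0.539, -0.0], [0.0, -0.0, -1.0]]
wrist_force: [-0.4, -0.1, -0.5]
gripper_width: 0.997
gripper_force: 0.0
```

>>> apply_moves(
  moves=[
    [[0, 0, 0], -7.16],
    [[0, 0, 0], -7.16],
    [[0, 0, 0], -7.16],
    [[0, 0, 0], 0],
    [[0, 0, 0], 0],
  ],
)

```text
time_s: 2.28
tcp_pos: [0.2265, -0.5825, 0.2226]
ee_rot: [[-0.202, -0.979, -0.0], [-0.979, 0.202, -0.0], [0.0, 0.0, -1.0]]
wrist_force: [-0.3, -0.0, 0.6]
gripper_width: 0.995
gripper_force: 0.0
```

```bash
cat >> h.py <<'E'
a=np.radians(-11.3);RM=np.array([[np.cos(a),-np.sin(a)],[np.sin(a),np.cos(a)]]);O=np.array([.5156,.0068])
M=lambda x,y,z:np.r_[O+RM@[x,y],z]
def to(X,st=None):
    st=st or r.sense();d=np.array(st["ee_rot"]).T@(np.array(X)-st["tcp_pos"]);return d
def show(*T):
    st=r.sense();R=np.array(st["ee_rot"]);p=np.array(st["tcp_pos"])
    print("t",st["time_s"],"p",p.round(4),"yaw",np.degrees(np.arctan2(R[1,1],R[0,1])).round(2),"F",np.round(st["wrist_force"],1),"w",round(st["gripper_width"]*87,1),st["gripper_force"],"j",np.round(st["joints"],0))
    for X in T:
        print("->",np.round(X,4),"shift",(R.T@(np.array(X)-p)*1000).round(1));p=np.array(X)
E
python3 -c "
from h import *
show([.468,-.332,.18],[.468,-.332,.043])"
```

```text
t 2.2833 p [ 0.2265 -0.5825  0.2226] yaw 168.34 F [-0.3 -0.   0.6] w 86.5 0.0 j [-54.  22.   0.   0. -68.  42.]
-> [ 0.468 -0.332  0.18 ] shift [-294.1 -185.9   42.5]
-> [ 0.468 -0.332  0.043] shift [ -0.  -0. 137.]
```

>>> apply_moves(
  moves=[
    [[-0.0294, -0.0186, 0], 0],
    [[-0.0294, -0.0186, 0], 0],
    [[-0.0294, -0.0186, 0], 0],
    [[-0.0294, -0.0186, 0], 0],
    [[-0.0294, -0.0186, 0], 0],
  ],
)

```text
time_s: 2.7
tcp_pos: [0.3477, -0.4558, 0.2227]
ee_rot: [[-0.203, -0.979, 0.0], [-0.979, 0.203, -0.0], [0.0, -0.0, -1.0]]
wrist_force: [0.3, 0.2, 1.0]
gripper_width: 0.998
gripper_force: 0.0
```

>>> apply_moves(
  moves=[
    [[-0.0294, -0.0186, 0], 0],
    [[-0.0294, -0.0186, 0], 0],
    [[-0.0294, -0.0186, 0], 0],
    [[-0.0294, -0.0186, 0], 0],
    [[-0.0294, -0.0186, 0.02], 0],
  ],
)

```text
time_s: 3.12
tcp_pos: [0.4706, -0.3314, 0.2067]
ee_rot: [[-0.201, -0.98, 0.008], [-0.98, 0.201, -0.005], [0.003, -0.009, -1.0]]
wrist_force: [0.1, -0.5, 0.7]
gripper_width: 1.0
gripper_force: 0.0
```

>>> apply_moves(
  moves=[
    [[0, 0, 0.025], 0],
    [[0, 0, 0.025], 0],
    [[0, 0, 0.02], 0],
    [[0, 0, 0], 0],
    [[0, 0, 0], 0],
  ],
)

```text
time_s: 3.53
tcp_pos: [0.4669, -0.3313, 0.132]
ee_rot: [[-0.2, -0.98, -0.002], [-0.98, 0.2, 0.0], [0.0, 0.002, -1.0]]
wrist_force: [0.8, 0.2, 0.0]
gripper_width: 1.001
gripper_force: 0.0
```

```bash
python3 -c "
from h import *
show([.468,-.332,.09],[.468,-.332,.043])
s=imaging.capture('side');t=imaging.capture('top')
cv2.imwrite('pics/g1.png',np.hstack([cv2.resize(s['frame'][190:290,350:450],(400,400),interpolation=3),cv2.resize(t['frame'][230:330,370:470],(400,400),interpolation=3)]))"
```

```text
t 3.5333 p [ 0.4669 -0.3313  0.132 ] yaw 168.45 F [0.8 0.2 0. ] w 87.1 0.0 j [-19.  22. -14.   0. -54.   8.]
-> [ 0.468 -0.332  0.09 ] shift [ 0.4 -1.3 42. ]
-> [ 0.468 -0.332  0.043] shift [-0.  -0.1 47. ]
```

View pics/g1.png

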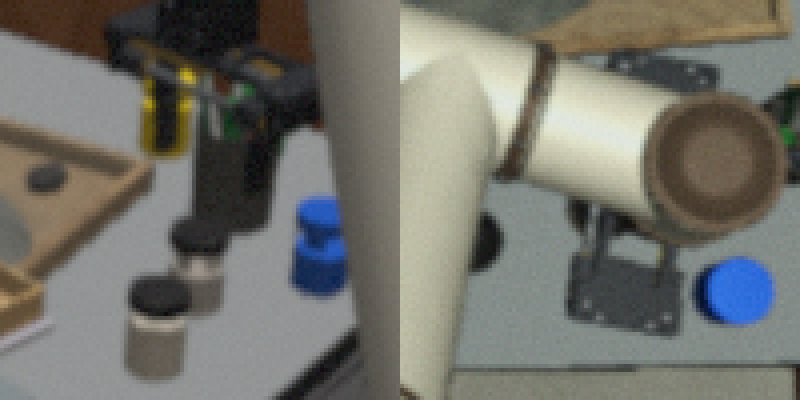

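The fingers straddle the far jar (side crop about (200,260)), clear of the pot and the blue one; I descend.

>>> apply_moves(
  moves=[
    [[0, -0.001, 0.022], 0],
    [[0, 0, 0.022], 0],
    [[0, 0, 0.022], 0],
    [[0, 0, 0.022], 0],
    [[0, 0, 0], 0],
  ],
)

```text
time_s: 4.05
tcp_pos: [0.4664, -0.331, 0.0422]
ee_rot: [[-0.201, -0.98, -0.005], [-0.98, 0.201, 0.002], [-0.001, 0.005, -1.0]]
wrist_force: [-0.6, -0.1, -0.2]
gripper_width: 0.997
gripper_force: 0.0
```

>>> apply_moves(
  moves=[
    [[0, 0, 0.001], 0],
    [[0, 0, 0], 0],
    [[0, 0, 0], 0],
    [[0, 0, 0], 0],
    [[0, 0, 0], 0],
  ],
  hand=0.04,
)

```text
time_s: 4.47
tcp_pos: [0.469, -0.3319, 0.0449]
ee_rot: [[-0.199, -0.98, 0.002], [-0.98, 0.199, -0.001], [0.0, -0.002, -1.0]]
wrist_force: [0.2, -0.3, 0.6]
gripper_width: 0.703
gripper_force: 0.0
```

>>> apply_moves(
  moves=[
    [[0, 0, 0], 0],
    [[0, 0, 0], 0],
    [[0, 0, 0], 0],
  ],
)

```text
time_s: 4.72
tcp_pos: [0.4689, -0.3318, 0.0442]
ee_rot: [[-0.199, -0.98, 0.001], [-0.98, 0.199, -0.001], [0.001, -0.001, -1.0]]
wrist_force: [0.3, 0.5, 3.7]
gripper_width: 0.568
gripper_force: 30.0
```

>>> apply_moves(
  moves=[
    [[0, 0, -0.02], 0],
    [[0, 0, -0.035], 0],
    [[0, 0, -0.035], 0],
    [[0, 0, -0.035], 0],
    [[0, 0, -0.035], 0],
  ],
)

```text
time_s: 5.13
tcp_pos: [0.4675, -0.3312, 0.2047]
ee_rot: [[-0.199, -0.98, -0.001], [-0.98, 0.199, 0.001], [-0.001, 0.002, -1.0]]
wrist_force: [0.4, 0.3, -1.1]
gripper_width: 0.571
gripper_force: 30.0
```

>>> apply_moves(
  moves=[
    [[0, 0, -0.035], 0],
    [[0, 0, 0], 0],
    [[0, 0, 0], 0],
  ],
)

```text
time_s: 5.38
tcp_pos: [0.4689, -0.3317, 0.2406]
ee_rot: [[-0.199, -0.98, 0.004], [-0.98, 0.199, -0.001], [0.0, -0.005, -1.0]]
wrist_force: [-0.6, -0.1, -2.8]
gripper_width: 0.568
gripper_force: 30.0
```

```bash
python3 -c "
from h import *
show(M(0,.064,.235),M(0,.064,.16))
s=imaging.capture('side')
cv2.imwrite('pics/g2.png',cv2.resize(s['frame'][150:300,330:480],(600,600),interpolation=3))"
```

```text
t 5.3833 p [ 0.4689 -0.3317  0.2406] yaw 168.52 F [-0.6 -0.1 -2.8] w 49.4 30.001216884702444 j [-19.  16.  -5.  -0. -68.   8.]
-> [0.5281 0.0696 0.235 ] shift [-405.    21.9    5.4]
-> [0.5281 0.0696 0.16  ] shift [-0.   0.3 75. ]
```

View pics/g2.png

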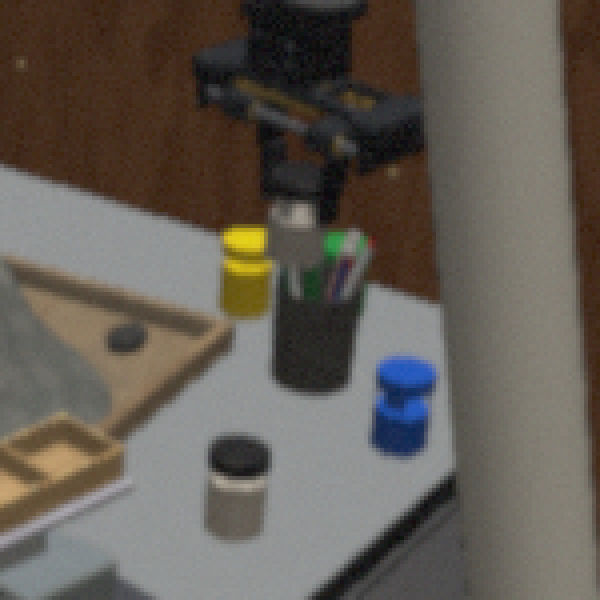

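The jar is held upright (crop (297,215)). I carry it over to the left cell.

>>> apply_moves(
  moves=[
    [[-0.02, 0.002, 0], 0],
    [[-0.037, 0.002, 0], 0],
    [[-0.037, 0.002, 0], 0],
    [[-0.037, 0.002, 0], 0],
    [[-0.037, 0.002, 0], 0],
  ],
)

```text
time_s: 5.85
tcp_pos: [0.4903, -0.1633, 0.236]
ee_rot: [[-0.2, -0.98, -0.005], [-0.98, 0.2, 0.001], [0.0, 0.005, -1.0]]
wrist_force: [0.6, 0.4, -0.5]
gripper_width: 0.568
gripper_force: 30.0
```

>>> apply_moves(
  moves=[
    [[-0.037, 0.002, 0], 0],
    [[-0.037, 0.002, 0], 0],
    [[-0.037, 0.002, 0], 0],
    [[-0.037, 0.002, 0], 0],
    [[-0.037, 0.002, 0], 0],
  ],
)

```text
time_s: 6.27
tcp_pos: [0.5174, 0.0199, 0.2362]
ee_rot: [[-0.199, -0.98, -0.005], [-0.98, 0.199, -0.001], [0.002, 0.005, -1.0]]
wrist_force: [0.7, -0.5, -1.6]
gripper_width: 0.566
gripper_force: 30.0
```

>>> apply_moves(
  moves=[
    [[-0.037, 0.001, 0.01], 0],
    [[-0.015, 0.001, 0.02], 0],
    [[0, 0, 0], 0],
    [[0, 0, 0], 0],
  ],
)

```text
time_s: 6.6
tcp_pos: [0.5254, 0.0699, 0.2054]
ee_rot: [[-0.197, -0.98, -0.007], [-0.98, 0.197, -0.003], [0.004, 0.006, -1.0]]
wrist_force: [0.6, 0.1, -0.6]
gripper_width: 0.572
gripper_force: 30.0
```

```bash
cat > held.py <<'E'
from h import *
import sys
def jar(c):
    a=np.linspace(0,2*np.pi,24,endpoint=False);return np.array([[c[0]+R*np.cos(q),c[1]+R*np.sin(q),c[2]+z] for R,z in((.024,0),(.0255,.06),(.0255,.075)) for q in a])
from scipy.optimize import least_squares
cell=float(sys.argv[1])
show(M(0,cell,.190),M(0,cell,.16))
st=r.sense();p=np.array(st["tcp_pos"]);f0=p-[0,0,.0442]
s=imaging.capture("side")
for d in models.cut_out(s,"mineral_jar_a"):
    L=np.array(d["extent"])*[640,480,640,480]; q=proj(s,jar(f0))
    print(d["confidence"],L.round(1),"exp",q.min(0).round(1),(q.max(0)-q.min(0)).round(1))
d1=(proj(s,f0+[.01,0,0])-proj(s,f0))[0];d2=(proj(s,f0+[0,.01,0])-proj(s,f0))[0];print("px per cm x,y",d1,d2)
cv2.imwrite("pics/h_%d.png"%round(st["time_s"]*10),cv2.resize(s["frame"][180:330,240:390],(600,600),interpolation=3))
E
python3 held.py .064; ls pics
```

```text
t 6.6 p [0.5254 0.0699 0.2054] yaw 168.62 F [ 0.6  0.1 -0.6] w 49.8 30.00337154022418 j [ 25.  14. -14.  -0. -63. -36.]
-> [0.5281 0.0696 0.19  ] shift [-0.3 -2.8 15.4]
-> [0.5281 0.0696 0.16  ] shift [-0.1 -0.2 30. ]
0.83 [303.7 241.   19.6  32.5] exp [305.2 241.9] [18.1 31.6]
0.77 [381.9 258.7  13.9  24.8] exp [305.2 241.9] [18.1 31.6]
0.66 [381.9 205.1  18.3  25.6] exp [305.2 241.9] [18.1 31.6]
0.63 [425.  242.1  15.7  20.3] exp [305.2 241.9] [18.1 31.6]
px per cm x,y [-2.77738737 -1.12813789] [-2.11264512  1.43270357]
crop.png
crop2.png
g1.png
g2.png
h_66.png
ov.png
side.png
top.png
```

The held jar sits where expected, within 1 px. I lower it slowly.

>>> apply_moves(
  moves=[
    [[0, -0.003, 0.012], 0],
    [[0, 0, 0.015], 0],
    [[0, 0, 0.01], 0],
    [[0, 0, 0], 0],
    [[0, 0, 0], 0],
  ],
)

```text
time_s: 7.12
tcp_pos: [0.5301, 0.0682, 0.1716]
ee_rot: [[-0.2, -0.98, -0.0], [-0.98, 0.2, -0.001], [0.001, 0.0, -1.0]]
wrist_force: [-0.5, 1.1, -0.8]
gripper_width: 0.569
gripper_force: 30.0
```

>>> apply_moves(
  moves=[
    [[0, 0, 0.003], 0],
    [[0, 0, 0.003], 0],
    [[0, 0, 0], 0],
    [[0, 0, 0], 0],
  ],
)

```text
time_s: 7.45
tcp_pos: [0.5302, 0.0691, 0.1658]
ee_rot: [[-0.199, -0.98, 0.0], [-0.98, 0.199, 0.0], [-0.0, -0.0, -1.0]]
wrist_force: [0.6, 0.1, -1.4]
gripper_width: 0.571
gripper_force: 30.0
```

```bash
python3 -c "
from h import *
show(M(0,.064,.158))"
```

```text
t 7.45 p [0.5302 0.0691 0.1658] yaw 168.53 F [ 0.6  0.1 -1.4] w 49.7 30.00354189891368 j [ 25.  16. -17.   0. -57. -36.]
-> [0.5281 0.0696 0.158 ] shift [-0.   2.1  7.8]
```

>>> apply_moves(
  moves=[
    [[0, 0.002, 0.002], 0],
    [[0, 0, 0.002], 0],
    [[0, 0, 0.001], 0],
    [[0, 0, 0], 0],
    [[0, 0, 0], 0],
  ],
)

```text
time_s: 7.87
tcp_pos: [0.5282, 0.0695, 0.1605]
ee_rot: [[-0.199, -0.98, -0.0], [-0.98, 0.199, -0.0], [0.0, 0.0, -1.0]]
wrist_force: [0.2, -0.4, -0.8]
gripper_width: 0.567
gripper_force: 30.0
```

>>> apply_moves(
  moves=[
    [[0, 0, 0.0015], 0],
    [[0, 0, 0.001], 0],
    [[0, 0, 0], 0],
    [[0, 0, 0], 0],
  ],
)

```text
time_s: 8.2
tcp_pos: [0.5282, 0.0695, 0.158]
ee_rot: [[-0.199, -0.98, -0.0], [-0.98, 0.199, -0.0], [0.0, 0.0, -1.0]]
wrist_force: [0.1, 0.5, -1.2]
gripper_width: 0.569
gripper_force: 30.0
```

>>> apply_moves(
  moves=[
    [[0, 0, 0.001], 0],
    [[0, 0, 0], 0],
    [[0, 0, 0], 0],
  ],
)

```text
time_s: 8.45
tcp_pos: [0.5285, 0.0695, 0.1575]
ee_rot: [[-0.199, -0.98, 0.001], [-0.98, 0.199, 0.0], [-0.0, -0.001, -1.0]]
wrist_force: [-0.8, 0.4, 1.0]
gripper_width: 0.567
gripper_force: 30.0
```

>>> apply_moves(
  moves=[
    [[0, 0, 0.001], 0],
    [[0, 0, 0], 0],
    [[0, 0, 0], 0],
  ],
)

```text
time_s: 8.7
tcp_pos: [0.5286, 0.0696, 0.1573]
ee_rot: [[-0.198, -0.98, 0.001], [-0.98, 0.198, 0.0], [-0.0, -0.001, -1.0]]
wrist_force: [-1.6, 0.3, 6.0]
gripper_width: 0.571
gripper_force: 29.9
```

Contact came at floor height. I release and retreat.

>>> apply_moves(
  moves=[
    [[0, 0, -0.0005], 0],
    [[0, 0, 0], 0],
    [[0, 0, 0], 0],
    [[0, 0, 0], 0],
    [[0, 0, 0], 0],
  ],
  hand=0.087,
)

```text
time_s: 9.12
tcp_pos: [0.5281, 0.0695, 0.1562]
ee_rot: [[-0.199, -0.98, -0.001], [-0.98, 0.199, -0.0], [0.0, 0.0, -1.0]]
wrist_force: [-0.3, 1.0, -0.2]
gripper_width: 0.865
gripper_force: 0.0
```

>>> apply_moves(
  moves=[
    [[0, 0, -0.015], 0],
    [[0, 0, -0.03], 0],
    [[0, 0, -0.03], 0],
    [[0, 0, 0], 0],
    [[0, 0, 0], 0],
  ],
)

```text
time_s: 9.53
tcp_pos: [0.5291, 0.0699, 0.2333]
ee_rot: [[-0.199, -0.98, 0.004], [-0.98, 0.199, 0.002], [-0.003, -0.003, -1.0]]
wrist_force: [-1.0, 0.6, 0.1]
gripper_width: 0.993
gripper_force: 0.0
```

```bash
cat > near.py <<'E'
from h import *
from scipy.optimize import least_squares
def jar(c):
    a=np.linspace(0,2*np.pi,24,endpoint=False);return np.array([[c[0]+R*np.cos(q),c[1]+R*np.sin(q),c[2]+z] for R,z in((.024,0),(.0255,.06),(.0255,.075)) for q in a])
show()
for k in range(2):
  s=imaging.capture("side")
  for d in models.cut_out(s,"mineral_jar_a"):
    L=np.array(d["extent"])*[640,480,640,480];q=None
    for nm,g in(("near",(.4425,-.2245,0)),("placed",tuple(M(0,.064,.114)))):
        q=proj(s,jar(g))
        if abs((q.min(0)+q.max(0))/2-L[:2]-L[2:]/2).max()<8:
            f=lambda v:(lambda q:(q.min(0)+q.max(0))/2-L[:2]-L[2:]/2)(proj(s,jar((*v,g[2]))))
            print(nm,d["confidence"],L.round(1),q.min(0).round(1),(q.max(0)-q.min(0)).round(1),least_squares(f,g[:2]).x.round(4))
cv2.imwrite("pics/h2.png",cv2.resize(s["frame"][220:320,260:410],(750,500),interpolation=3))
E
python3 near.py
```

```text
t 9.5333 p [0.5291 0.0699 0.2333] yaw 168.52 F [-1.   0.6  0.1] w 86.4 0.0 j [ 25.  13. -12.  -0. -66. -36.]
placed 0.59 [306.  251.3  17.8  33. ] [304.4 256. ] [17.8 31.2] [0.5373 0.0502]
near 0.57 [381.8 260.3  16.6  24.9] [380.6 258.9] [17.2 27.8] [ 0.4403 -0.2267]
near 0.79 [384.4 257.   13.7  28.3] [380.6 258.9] [17.2 27.8] [ 0.4426 -0.2375]
placed 0.7 [305.  254.9  20.   28.7] [304.4 256. ] [17.8 31.2] [0.5322 0.0564]
```

View pics/h2.png

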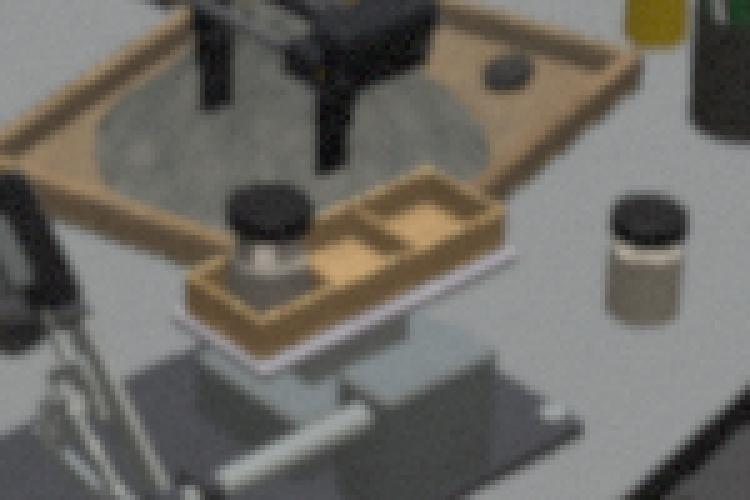

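The first jar stands upright in the left cell (crop (270,250)). The near jar at (647,260) matches the model at (0.4425, −0.2245).

```bash
python3 -c "
from h import *
show([.4425,-.2247,.2],[.4425,-.2247,.043])"
```

```text
t 9.7333 p [0.5274 0.0693 0.2301] yaw 168.52 F [-0.1  0.2 -0.9] w 87.1 0.0 j [ 25.  13. -12.  -0. -66. -36.]
-> [ 0.4425 -0.2247  0.2   ] shift [304.9  24.6  30.6]
-> [ 0.4425 -0.2247  0.043 ] shift [ -0.2  -0.4 157. ]
```

>>> apply_moves(
  moves=[
    [[0.03, 0.002, 0], 0],
    [[0.037, 0.003, 0], 0],
    [[0.037, 0.003, 0], 0],
    [[0.037, 0.003, 0], 0],
    [[0.037, 0.003, 0], 0],
  ],
)

```text
time_s: 10.15
tcp_pos: [0.4778, -0.1035, 0.2305]
ee_rot: [[-0.198, -0.98, -0.002], [-0.98, 0.198, -0.0], [0.001, 0.002, -1.0]]
wrist_force: [1.1, -1.0, 0.2]
gripper_width: 1.0
gripper_force: 0.0
```

>>> apply_moves(
  moves=[
    [[0.037, 0.003, 0], 0],
    [[0.037, 0.003, 0], 0],
    [[0.033, 0.003, 0], 0],
    [[0.02, 0.0015, 0.02], 0],
    [[0, 0, 0.03], 0],
  ],
)

```text
time_s: 10.57
tcp_pos: [0.444, -0.2279, 0.1826]
ee_rot: [[-0.203, -0.979, 0.005], [-0.979, 0.203, -0.002], [0.001, -0.005, -1.0]]
wrist_force: [1.3, 0.2, -0.8]
gripper_width: 1.0
gripper_force: 0.0
```

>>> apply_moves(
  moves=[
    [[0, 0, 0.03], 0],
    [[0, 0, 0.02], 0],
    [[0, 0, 0], 0],
    [[0, 0, 0], 0],
  ],
)

```text
time_s: 10.9
tcp_pos: [0.4427, -0.2246, 0.1304]
ee_rot: [[-0.199, -0.98, -0.004], [-0.98, 0.199, 0.0], [0.001, 0.004, -1.0]]
wrist_force: [0.2, 0.2, 0.8]
gripper_width: 1.002
gripper_force: 0.0
```

```bash
python3 -c "
from h import *
show([.4425,-.2247,.1],[.4425,-.2247,.043])"
```

```text
t 10.9 p [ 0.4427 -0.2246  0.1304] yaw 168.54 F [0.2 0.2 0.8] w 87.2 0.0 j [ -8.  15. -25.   0. -51.  -3.]
-> [ 0.4425 -0.2247  0.1   ] shift [ 0.1  0.1 30.4]
-> [ 0.4425 -0.2247  0.043 ] shift [-0.  -0.2 57. ]
```

>>> apply_moves(
  moves=[
    [[0, 0, 0.022], 0],
    [[0, 0, 0.022], 0],
    [[0, 0, 0.022], 0],
    [[0, 0, 0.021], 0],
    [[0, 0, 0], 0],
  ],
)

```text
time_s: 11.32
tcp_pos: [0.4422, -0.224, 0.0427]
ee_rot: [[-0.199, -0.98, -0.005], [-0.98, 0.199, 0.001], [-0.0, 0.005, -1.0]]
wrist_force: [-1.6, -0.1, 0.2]
gripper_width: 0.999
gripper_force: 0.0
```

>>> apply_moves(
  moves=[
    [[0, 0, 0], 0],
    [[0, 0, 0], 0],
    [[0, 0, 0], 0],
    [[0, 0, 0], 0],
    [[0, 0, 0], 0],
  ],
  hand=0.04,
)

```text
time_s: 11.73
tcp_pos: [0.4443, -0.2246, 0.0457]
ee_rot: [[-0.199, -0.98, 0.002], [-0.98, 0.199, -0.0], [-0.0, -0.002, -1.0]]
wrist_force: [-0.6, -0.2, -0.6]
gripper_width: 0.708
gripper_force: 0.0
```

>>> apply_moves(
  moves=[
    [[0, 0, 0], 0],
    [[0, 0, 0], 0],
    [[0, 0, 0], 0],
  ],
)

```text
time_s: 11.98
tcp_pos: [0.4444, -0.2248, 0.0452]
ee_rot: [[-0.199, -0.98, 0.002], [-0.98, 0.199, -0.001], [0.0, -0.002, -1.0]]
wrist_force: [1.3, -0.1, 3.5]
gripper_width: 0.573
gripper_force: 30.0
```

>>> apply_moves(
  moves=[
    [[0, 0, -0.02], 0],
    [[0, 0, -0.035], 0],
    [[0, 0, -0.035], 0],
    [[0, 0, -0.035], 0],
    [[0, 0, -0.035], 0],
  ],
)

```text
time_s: 12.4
tcp_pos: [0.4423, -0.2242, 0.2054]
ee_rot: [[-0.199, -0.98, -0.002], [-0.98, 0.199, 0.001], [-0.001, 0.002, -1.0]]
wrist_force: [1.0, 0.1, -1.8]
gripper_width: 0.568
gripper_force: 30.0
```

>>> apply_moves(
  moves=[
    [[0, 0, -0.015], 0],
    [[0, 0, 0], 0],
    [[0, 0, 0], 0],
  ],
)

```text
time_s: 12.65
tcp_pos: [0.443, -0.2241, 0.2192]
ee_rot: [[-0.2, -0.98, -0.0], [-0.98, 0.2, 0.001], [-0.001, 0.0, -1.0]]
wrist_force: [-0.3, 0.5, -2.9]
gripper_width: 0.57
gripper_force: 30.0
```

```bash
python3 -c "
from h import *
show(M(0,-.064,.215),M(0,-.064,.158))"
```

```text
t 12.65 p [ 0.443  -0.2241  0.2192] yaw 168.49 F [-0.3  0.5 -2.9] w 49.6 30.005553513765335 j [ -8.  10. -17.  -0. -63.  -3.]
-> [ 0.5031 -0.056   0.215 ] shift [-176.8  -25.3    4.4]
-> [ 0.5031 -0.056   0.158 ] shift [ 0.1 -0.  57. ]
```

>>> apply_moves(
  moves=[
    [[-0.02, -0.003, 0], 0],
    [[-0.037, -0.005, 0], 0],
    [[-0.037, -0.005, 0], 0],
    [[-0.037, -0.005, 0], 0],
    [[-0.03, -0.005, 0], 0],
  ],
)

```text
time_s: 13.07
tcp_pos: [0.4968, -0.0693, 0.2167]
ee_rot: [[-0.199, -0.98, -0.006], [-0.98, 0.199, 0.0], [0.001, 0.006, -1.0]]
wrist_force: [1.3, -0.1, -2.1]
gripper_width: 0.575
gripper_force: 30.0
```

>>> apply_moves(
  moves=[
    [[-0.016, -0.002, 0.004], 0],
    [[0, 0, 0.01], 0],
    [[0, 0, 0], 0],
    [[0, 0, 0], 0],
    [[0, 0, 0], 0],
  ],
)

```text
time_s: 13.48
tcp_pos: [0.5024, -0.057, 0.2046]
ee_rot: [[-0.2, -0.98, -0.003], [-0.98, 0.2, -0.001], [0.001, 0.002, -1.0]]
wrist_force: [0.1, -0.5, -0.7]
gripper_width: 0.57
gripper_force: 30.0
```

```bash
python3 held.py -.064
```

```text
t 13.4833 p [ 0.5024 -0.057   0.2046] yaw 168.46 F [ 0.1 -0.5 -0.7] w 49.6 30.007576178759336 j [ 12.  11. -18.   0. -61. -24.]
-> [ 0.5031 -0.056   0.19  ] shift [-1.1 -0.5 14.6]
-> [ 0.5031 -0.056   0.16  ] shift [-0.  -0.1 30. ]
0.91 [422.9 240.5  17.5  23. ] exp [337.6 228.4] [17.7 30.2]
0.79 [385.4 205.2  14.5  26.4] exp [337.6 228.4] [17.7 30.2]
0.6 [305.9 256.4  17.4  27.6] exp [337.6 228.4] [17.7 30.2]
px per cm x,y [-2.74935847 -1.04082807] [-1.90369367  1.31686161]
```

>>> apply_moves(
  moves=[
    [[-0.001, -0.0005, 0.014], 0],
    [[0, 0, 0.014], 0],
    [[0, 0, 0.01], 0],
    [[0, 0, 0], 0],
    [[0, 0, 0], 0],
  ],
)

```text
time_s: 14.0
tcp_pos: [0.5038, -0.0557, 0.1675]
ee_rot: [[-0.199, -0.98, -0.001], [-0.98, 0.199, -0.0], [0.001, 0.001, -1.0]]
wrist_force: [0.2, -0.5, -2.7]
gripper_width: 0.567
gripper_force: 30.0
```

>>> apply_moves(
  moves=[
    [[0, 0, 0.003], 0],
    [[0, 0, 0.002], 0],
    [[0, 0, 0], 0],
    [[0, 0, 0], 0],
  ],
)

```text
time_s: 14.33
tcp_pos: [0.5041, -0.0551, 0.1629]
ee_rot: [[-0.199, -0.98, 0.001], [-0.98, 0.199, 0.0], [-0.0, -0.001, -1.0]]
wrist_force: [0.2, 0.9, -2.0]
gripper_width: 0.575
gripper_force: 30.0
```

```bash
python3 -c "
from h import *
show(M(0,-.064,.158))"
```

```text
t 14.3333 p [ 0.5041 -0.0551  0.1629] yaw 168.53 F [ 0.2  0.9 -2. ] w 50.1 30.006658025085926 j [ 12.  14. -21.   0. -55. -24.]
-> [ 0.5031 -0.056   0.158 ] shift [1.  0.9 4.9]
```

>>> apply_moves(
  moves=[
    [[0.001, 0.0005, 0.0015], 0],
    [[0, 0, 0.0015], 0],
    [[0, 0, 0], 0],
    [[0, 0, 0], 0],
  ],
)

```text
time_s: 14.67
tcp_pos: [0.5032, -0.0561, 0.1595]
ee_rot: [[-0.199, -0.98, -0.0], [-0.98, 0.199, -0.0], [0.0, 0.0, -1.0]]
wrist_force: [0.2, -0.3, -2.8]
gripper_width: 0.567
gripper_force: 30.0
```

>>> apply_moves(
  moves=[
    [[0, 0, 0.0012], 0],
    [[0, 0, 0], 0],
    [[0, 0, 0], 0],
  ],
)

```text
time_s: 14.92
tcp_pos: [0.5035, -0.056, 0.1586]
ee_rot: [[-0.199, -0.98, 0.001], [-0.98, 0.199, -0.0], [-0.0, -0.001, -1.0]]
wrist_force: [0.5, 0.5, -1.1]
gripper_width: 0.573
gripper_force: 30.0
```

>>> apply_moves(
  moves=[
    [[0, 0, 0.001], 0],
    [[0, 0, 0], 0],
    [[0, 0, 0], 0],
  ],
)

```text
time_s: 15.17
tcp_pos: [0.5037, -0.0561, 0.1583]
ee_rot: [[-0.199, -0.98, 0.001], [-0.98, 0.199, -0.0], [0.0, -0.001, -1.0]]
wrist_force: [-1.2, 1.0, 4.5]
gripper_width: 0.573
gripper_force: 29.9
```

>>> apply_moves(
  moves=[
    [[0, 0, -0.0005], 0],
    [[0, 0, 0], 0],
    [[0, 0, 0], 0],
    [[0, 0, 0], 0],
    [[0, 0, 0], 0],
  ],
  hand=0.087,
)

```text
time_s: 15.58
tcp_pos: [0.5031, -0.0561, 0.1575]
ee_rot: [[-0.199, -0.98, -0.001], [-0.98, 0.199, 0.0], [0.0, 0.001, -1.0]]
wrist_force: [0.3, 0.2, -0.2]
gripper_width: 0.863
gripper_force: 0.0
```

>>> apply_moves(
  moves=[
    [[0, 0, -0.015], 0],
    [[0, 0, -0.035], 0],
    [[0, 0, -0.04], 0],
    [[0, 0, -0.035], 0],
    [[0, 0, -0.015], 0],
  ],
)

```text
time_s: 16.0
tcp_pos: [0.5052, -0.0563, 0.3033]
ee_rot: [[-0.198, -0.98, 0.009], [-0.98, 0.198, -0.0], [-0.002, -0.009, -1.0]]
wrist_force: [1.2, 0.4, 0.2]
gripper_width: 0.996
gripper_force: 0.0
```

>>> apply_moves(
  moves=[
    [[0, 0, 0], 7.1],
    [[0, 0, 0], 7.1],
    [[0, 0, 0], 7.1],
    [[0, 0, 0], 7.1],
    [[0, 0, 0], 7.1],
  ],
)

```text
time_s: 16.42
tcp_pos: [0.5031, -0.056, 0.2976]
ee_rot: [[-0.735, -0.678, -0.0], [-0.678, 0.735, 0.0], [0.0, 0.0, -1.0]]
wrist_force: [-0.0, 0.4, -1.0]
gripper_width: 1.002
gripper_force: 0.0
```

>>> apply_moves(
  moves=[
    [[0, 0, 0], 7.1],
    [[0, 0, 0], 7.1],
    [[0, 0, 0], 7.1],
    [[0, 0, 0], 7.1],
    [[0, 0, 0], 7.1],
  ],
)

```text
time_s: 16.83
tcp_pos: [0.5032, -0.056, 0.2975]
ee_rot: [[-0.992, -0.125, -0.0], [-0.125, 0.992, 0.0], [0.0, 0.0, -1.0]]
wrist_force: [0.2, -0.3, -0.0]
gripper_width: 1.0
gripper_force: 0.0
```

>>> apply_moves(
  moves=[
    [[0, 0, 0], 7.1],
    [[0, 0, 0], 7.1],
    [[0, 0, 0], 4.8],
    [[0, 0, 0], 0],
    [[0, 0, 0], 0],
  ],
)

```text
time_s: 17.25
tcp_pos: [0.5032, -0.056, 0.2976]
ee_rot: [[-0.98, 0.197, -0.0], [0.197, 0.98, 0.0], [0.0, -0.0, -1.0]]
wrist_force: [-0.7, 0.4, -0.8]
gripper_width: 0.999
gripper_force: 0.0
```

```bash
python3 near.py; python3 -c "
from h import *
t=imaging.capture('top');s=imaging.capture('side')
G=M(.0289,.216,.204-.0187+.004)
show(G+[0,0,.1],G)
for p in (s,t):
  for n in('lever_grip','button_face','lever_hinge'): print(n,pl(p,n)[:2],proj(p,{'lever_grip':M(.0289,.21,.204),'button_face':M(.0289,.235,.204),'lever_hinge':M(-.08,.21,.08)}[n]))
cv2.imwrite('pics/l1.png',np.hstack([cv2.resize(s['frame'][230:330,250:350],(400,400),interpolation=3),cv2.resize(t['frame'][210:310,215:315],(400,400),interpolation=3)]))
"
```

```text
t 17.25 p [ 0.5032 -0.056   0.2976] yaw 78.65 F [-0.7  0.4 -0.8] w 86.9 0.0 j [  12.    8.   -8.   -0.  -74. -113.]
placed 0.85 [304.9 257.2  18.1  26.1] [304.4 256. ] [17.8 31.2] [0.5312 0.0627]
placed 0.6 [304.1 256.8  21.4  26.6] [304.4 256. ] [17.8 31.2] [0.5297 0.0605]
t 17.55 p [ 0.5032 -0.056   0.2978] yaw 78.56 F [ 0.2  0.6 -0.2] w 86.7 0.0 j [  12.    8.   -8.   -0.  -74. -113.]
-> [0.5863 0.2129 0.2893] shift [-28.  280.1   8.6]
-> [0.5863 0.2129 0.1893] shift [ -0.  -0. 100.]
lever_grip [(0.93, array([263.488, 270.   ]))] [[266.29330269 269.22864999]]
button_face [] [[258.94506408 272.35575973]]
lever_hinge [(0.75, array([289.984, 321.12 ]))] [[292.09443334 324.28345034]]
lever_grip [(0.67, array([239.488, 240.   ]))] [[238.45636406 240.64883574]]
button_face [(0.44, array([231.168, 238.704]))] [[229.91986013 239.13956458]]
lever_hinge [] [[238.1282127  280.87501953]]
```

View pics/l1.png

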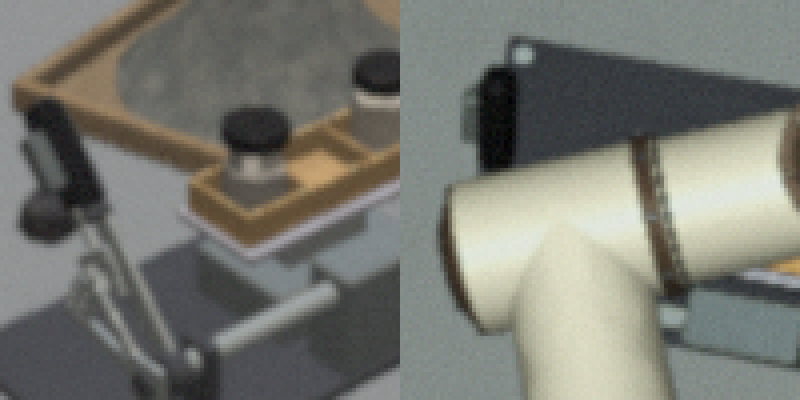

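Both jars stand upright in their cells. The grip in the top view is centred near (239.6,239.8), about 1 px right of my prediction. I triangulate it and go.

```bash
python3 -c "
from h import *
t=imaging.capture('top');s=imaging.capture('side')
for a,b in(((265.8,267.5),(239.6,239.8)),((263.5,270),(239.5,240))):
  x,e=tri([ray(s,a),ray(t,b)]);print(x,e,'machine',RM.T@(x[:2]-O), 'top@.204',RM.T@(onz(t,b,.204)[:2]-O),'side@.204',RM.T@(onz(s,a,.204)[:2]-O))
G=M(.0295,.2135,.204-.0187+.003);show(G+[0,0,.1],G)"
```

```text
[0.58801405 0.20399575 0.20667348] [np.float64(0.001098286283968465), np.float64(0.0010982862839684303)] machine [0.03237053 0.2075623 ] top@.204 [0.03187949 0.20724694] side@.204 [0.03693698 0.20546438]
[0.59065006 0.20707621 0.19856069] [np.float64(0.00359400186721628), np.float64(0.003594001867216384)] machine [0.03435184 0.21109955] top@.204 [0.0312623  0.20741659] side@.204 [0.03061852 0.21823309]
t 17.95 p [ 0.5033 -0.056   0.2979] yaw 78.53 F [ 0.3  0.  -0.2] w 87.0 0.0 j [  12.    8.   -8.    0.  -74. -114.]
-> [0.5864 0.2104 0.2883] shift [-28.4 277.6   9.6]
-> [0.5864 0.2104 0.1883] shift [  0.   0. 100.]
```

>>> apply_moves(
  moves=[
    [[-0.003, 0.025, 0], 0],
    [[-0.004, 0.036, 0], 0],
    [[-0.004, 0.036, 0], 0],
    [[-0.004, 0.036, 0], 0],
    [[-0.004, 0.036, 0], 0],
  ],
)

```text
time_s: 18.37
tcp_pos: [0.5558, 0.1073, 0.2981]
ee_rot: [[-0.98, 0.199, 0.0], [0.199, 0.98, 0.0], [-0.0, 0.0, -1.0]]
wrist_force: [-0.0, 0.7, 0.1]
gripper_width: 0.997
gripper_force: 0.0
```

>>> apply_moves(
  moves=[
    [[-0.004, 0.036, 0], 0],
    [[-0.004, 0.036, 0], 0],
    [[-0.002, 0.036, 0], 0],
    [[0, 0, 0], 0],
    [[0, 0, 0], 0],
  ],
)

```text
time_s: 18.78
tcp_pos: [0.5868, 0.2114, 0.2966]
ee_rot: [[-0.981, 0.196, -0.002], [0.196, 0.981, -0.001], [0.001, -0.001, -1.0]]
wrist_force: [-0.5, -0.0, -0.2]
gripper_width: 1.001
gripper_force: 0.0
```

```bash
python3 -c "
from h import *
G=M(.0300,.214,.204-.0187+.003);show(G+[0,0,.1],G)"
```

```text
t 18.7833 p [0.5868 0.2114 0.2966] yaw 78.67 F [-0.5 -0.  -0.2] w 87.1 0.0 j [  35.   20.    8.   -0.  -78. -136.]
-> [0.587  0.2108 0.2883] shift [-0.3 -0.5  8.3]
-> [0.587  0.2108 0.1883] shift [ -0.1   0.1 100. ]
```

>>> apply_moves(
  moves=[
    [[0, 0, 0.02], 0],
    [[0, 0, 0.02], 0],
    [[0, 0, 0.02], 0],
    [[0, 0, 0], 0],
  ],
)

```text
time_s: 19.12
tcp_pos: [0.5842, 0.2075, 0.2336]
ee_rot: [[-0.98, 0.201, -0.008], [0.201, 0.98, -0.003], [0.007, -0.005, -1.0]]
wrist_force: [-0.2, -0.6, -1.6]
gripper_width: 0.999
gripper_force: 0.0
```

>>> apply_moves(
  moves=[
    [[0, 0, 0.015], 0],
    [[0, 0, 0.015], 0],
    [[0, 0, 0.01], 0],
    [[0, 0, 0.008], 0],
    [[0, 0, 0], 0],
  ],
)

```text
time_s: 19.53
tcp_pos: [0.5862, 0.2088, 0.1888]
ee_rot: [[-0.98, 0.2, -0.002], [0.2, 0.98, -0.001], [0.002, -0.002, -1.0]]
wrist_force: [0.3, 1.2, -0.7]
gripper_width: 1.001
gripper_force: 0.0
```

>>> apply_moves(
  moves=[
    [[0, 0, 0], 0],
    [[0, 0, 0], 0],
    [[0, 0, 0], 0],
    [[0, 0, 0], 0],
    [[0, 0, 0], 0],
  ],
  hand=0.044,
)

```text
time_s: 19.95
tcp_pos: [0.587, 0.2098, 0.1904]
ee_rot: [[-0.98, 0.199, 0.001], [0.199, 0.98, 0.001], [-0.001, 0.001, -1.0]]
wrist_force: [-0.1, 0.2, -1.2]
gripper_width: 0.704
gripper_force: 0.0
```

```bash
python3 -c "
from h import *
G=M(.0300,.214,.204-.0187+.003);show(G)"
```

```text
t 19.95 p [0.587  0.2098 0.1904] yaw 78.53 F [-0.1  0.2 -1.2] w 61.2 0.0 j [  35.   23.   -3.    0.  -64. -136.]
-> [0.587  0.2108 0.1883] shift [0.2 0.9 2.1]
```

Now I close, watching the side force.

>>> apply_moves(
  moves=[
    [[0, 0.001, 0.002], 0],
    [[0, 0, 0], 0],
    [[0, 0, 0], 0],
    [[0, 0, 0], 0],
    [[0, 0, 0], 0],
  ],
)

```text
time_s: 20.37
tcp_pos: [0.587, 0.2106, 0.1878]
ee_rot: [[-0.98, 0.199, -0.0], [0.199, 0.98, -0.0], [0.0, -0.0, -1.0]]
wrist_force: [-0.7, -0.3, 0.5]
gripper_width: 0.509
gripper_force: 0.0
```

>>> apply_moves(
  moves=[
    [[0, 0, 0], 0],
    [[0, 0, 0], 0],
    [[0, 0, 0], 0],
  ],
  hand=0.034,
)

```text
time_s: 20.62
tcp_pos: [0.5871, 0.2111, 0.1879]
ee_rot: [[-0.98, 0.199, 0.0], [0.199, 0.98, 0.001], [-0.0, 0.001, -1.0]]
wrist_force: [0.3, 1.2, 0.0]
gripper_width: 0.416
gripper_force: 30.0
```

>>> apply_moves(
  moves=[
    [[0, 0, 0], 0],
    [[0, 0, 0], 0],
    [[0, 0, 0], 0],
  ],
)

```text
time_s: 20.87
tcp_pos: [0.5871, 0.2111, 0.1879]
ee_rot: [[-0.98, 0.199, 0.001], [0.199, 0.98, 0.001], [-0.0, 0.001, -1.0]]
wrist_force: [0.3, 2.5, -0.4]
gripper_width: 0.418
gripper_force: 30.0
```

Grip and button are pinched (36 mm, jammed as expected). I lift the lever about 13 mm.

>>> apply_moves(
  moves=[
    [[0.0025, 0, -0.002], 0],
    [[0.0025, 0, -0.002], 0],
    [[0.0025, 0, -0.002], 0],
    [[0, 0, 0], 0],
    [[0, 0, 0], 0],
  ],
  hand=0.02,
)

```text
time_s: 21.28
tcp_pos: [0.5788, 0.2085, 0.1938]
ee_rot: [[-0.98, 0.199, -0.004], [0.199, 0.98, -0.008], [0.002, -0.008, -1.0]]
wrist_force: [3.8, -14.8, -1.8]
gripper_width: 0.319
gripper_force: 17.8
```

>>> apply_moves(
  moves=[
    [[0.0025, 0, -0.002], 0],
    [[0, 0, 0], 0],
    [[0, 0, 0], 0],
    [[0, 0, 0], 0],
  ],
)

```text
time_s: 21.62
tcp_pos: [0.5769, 0.2081, 0.1952]
ee_rot: [[-0.98, 0.201, -0.003], [0.201, 0.98, -0.007], [0.001, -0.008, -1.0]]
wrist_force: [4.4, -10.5, -5.0]
gripper_width: 0.299
gripper_force: 30.0
```

The button has gone in (26 mm). I relieve the side force by shifting towards −y.

>>> apply_moves(
  moves=[
    [[0, -0.0015, 0], 0],
    [[0, -0.0015, 0], 0],
    [[0, 0, 0], 0],
  ],
)

```text
time_s: 21.87
tcp_pos: [0.5769, 0.208, 0.1953]
ee_rot: [[-0.98, 0.2, -0.0], [0.2, 0.98, -0.002], [-0.0, -0.002, -1.0]]
wrist_force: [5.0, -3.4, -6.1]
gripper_width: 0.302
gripper_force: 30.0
```

```bash
python3 -c "
from h import *
show()
st=r.sense();p=st['tcp_pos'];m=RM.T@(p[:2]-O);g=np.array([m[0],p[2]+.0187])-[-.08,.08]
print(m,g,'r',np.hypot(*g),'th',np.arctan2(g[1],g[0]))
th=.93
r0=.165
c=np.array([r0*np.cos(th),r0*np.sin(th)]);n=30
for k in range(1,n+1):
  t=.93-(.94)*k/n;q=np.array([r0*np.cos(t),r0*np.sin(t)]);d=q-c;c=q;print(k,'tool x %.1f z %.1f'%(-d[0]*1e3,-d[1]*1e3),end=' | ')
"
```

```text
t 21.8667 p [0.5769 0.208  0.1953] yaw 78.47 F [ 5.  -3.4 -6.1] w 26.3 29.989414885749284 j [  35.   22.   -4.    0.  -64. -137.]
[0.02067777 0.20932982] [0.10067777 0.1339692 ] r 0.16758209748965203 th 0.9263362773433784
1 tool x -4.1 z 3.2 | 2 tool x -4.0 z 3.3 | 3 tool x -3.9 z 3.4 | 4 tool x -3.8 z 3.5 | 5 tool x -3.7 z 3.6 | 6 tool x -3.6 z 3.8 | 7 tool x -3.4 z 3.9 | 8 tool x -3.3 z 4.0 | 9 tool x -3.2 z 4.1 | 10 tool x -3.1 z 4.2 | 11 tool x -2.9 z 4.3 | 12 tool x -2.8 z 4.4 | 13 tool x -2.7 z 4.4 | 14 tool x -2.5 z 4.5 | 15 tool x -2.4 z 4.6 | 16 tool x -2.2 z 4.7 | 17 tool x -2.1 z 4.7 | 18 tool x -1.9 z 4.8 | 19 tool x -1.8 z 4.9 | 20 tool x -1.6 z 4.9 | 21 tool x -1.5 z 5.0 | 22 tool x -1.3 z 5.0 | 23 tool x -1.2 z 5.0 | 24 tool x -1.0 z 5.1 | 25 tool x -0.8 z 5.1 | 26 tool x -0.7 z 5.1 | 27 tool x -0.5 z 5.1 | 28 tool x -0.4 z 5.2 | 29 tool x -0.2 z 5.2 | 30 tool x -0.0 z 5.2 |
```

>>> apply_moves(
  moves=[
    [[-0.0041, 0, 0.0032], 0],
    [[-0.004, 0, 0.0033], 0],
    [[-0.0039, 0, 0.0034], 0],
    [[-0.0038, 0, 0.0035], 0],
    [[-0.0037, 0, 0.0036], 0],
  ],
)

```text
time_s: 22.28
tcp_pos: [0.5953, 0.2042, 0.1783]
ee_rot: [[-0.98, 0.199, -0.003], [0.199, 0.98, -0.003], [0.002, -0.003, -1.0]]
wrist_force: [1.1, -4.7, -0.9]
gripper_width: 0.295
gripper_force: 30.0
```

>>> apply_moves(
  moves=[
    [[-0.0036, 0, 0.0038], 0],
    [[-0.0034, 0, 0.0039], 0],
    [[-0.0033, 0, 0.004], 0],
    [[-0.0032, 0, 0.0041], 0],
    [[-0.0031, 0, 0.0042], 0],
  ],
)

```text
time_s: 22.7
tcp_pos: [0.6112, 0.2009, 0.1578]
ee_rot: [[-0.98, 0.2, -0.004], [0.2, 0.98, -0.003], [0.003, -0.004, -1.0]]
wrist_force: [1.3, -5.6, -2.4]
gripper_width: 0.297
gripper_force: 30.0
```

```bash
cat > lev.py <<'E'
from h import *
show()
st=r.sense();p=st['tcp_pos'];m=RM.T@(p[:2]-O);g=np.array([m[0],p[2]+.0187])-[-.08,.08]
print(m,g,'r',np.hypot(*g),'th',np.arctan2(g[1],g[0]))
E
python3 lev.py
```

```text
t 22.7 p [0.6112 0.2009 0.1578] yaw 78.49 F [ 1.3 -5.6 -2.4] w 25.9 29.997787233442068 j [  33.   27.   -2.    0.  -62. -134.]
[0.05576041 0.20902866] [0.13576041 0.09647704] r 0.16654941048358446 th 0.6178325454946132
```

Tracking well, with the button held in.

>>> apply_moves(
  moves=[
    [[-0.0029, 0, 0.0043], 0],
    [[-0.0028, 0, 0.0044], 0],
    [[-0.0027, 0, 0.0044], 0],
    [[-0.0025, 0, 0.0045], 0],
    [[-0.0024, 0, 0.0046], 0],
  ],
)

```text
time_s: 23.12
tcp_pos: [0.6237, 0.1982, 0.1351]
ee_rot: [[-0.98, 0.2, -0.005], [0.2, 0.98, -0.003], [0.004, -0.004, -1.0]]
wrist_force: [0.1, -5.2, -2.4]
gripper_width: 0.298
gripper_force: 30.0
```

>>> apply_moves(
  moves=[
    [[-0.0022, 0, 0.0047], 0],
    [[-0.0021, 0, 0.0047], 0],
    [[-0.0019, 0, 0.0048], 0],
    [[-0.0018, 0, 0.0049], 0],
    [[-0.0016, 0, 0.0049], 0],
  ],
)

```text
time_s: 23.53
tcp_pos: [0.6325, 0.1964, 0.1107]
ee_rot: [[-0.98, 0.2, -0.006], [0.2, 0.98, -0.003], [0.005, -0.004, -1.0]]
wrist_force: [-0.8, -5.3, -3.8]
gripper_width: 0.299
gripper_force: 30.0
```

>>> apply_moves(
  moves=[
    [[-0.0015, 0, 0.005], 0],
    [[-0.0013, 0, 0.005], 0],
    [[-0.0012, 0, 0.005], 0],
    [[-0.001, 0, 0.005], 0],
    [[-0.0008, 0, 0.005], 0],
  ],
)

```text
time_s: 23.95
tcp_pos: [0.6375, 0.1953, 0.0854]
ee_rot: [[-0.98, 0.2, -0.007], [0.2, 0.98, -0.003], [0.007, -0.004, -1.0]]
wrist_force: [-1.7, -4.3, -3.4]
gripper_width: 0.3
gripper_force: 30.0
```

```bash
python3 lev.py
```

```text
t 23.95 p [0.6375 0.1953 0.0854] yaw 78.46 F [-1.7 -4.3 -3.4] w 26.1 29.998921025544405 j [  31.   33.   -3.   -0.  -55. -132.]
[0.08264824 0.20873831] [0.16264824 0.02410454] r 0.16442469076350694 th 0.14712949157953645
```

>>> apply_moves(
  moves=[
    [[-0.0006, 0, 0.005], 0],
    [[-0.0005, 0, 0.005], 0],
    [[-0.0004, 0, 0.005], 0],
    [[-0.0002, 0, 0.004], 0],
    [[0, 0, 0.002], 0],
  ],
)

```text
time_s: 24.37
tcp_pos: [0.6388, 0.1951, 0.0733]
ee_rot: [[-0.98, 0.197, -0.006], [0.197, 0.98, -0.005], [0.005, -0.006, -1.0]]
wrist_force: [-21.7, -4.9, 38.1]
gripper_width: 0.301
gripper_force: 29.9
```

>>> apply_moves(
  moves=[
    [[0, 0, 0.001], 0],
    [[0, 0, 0], 0],
    [[0, 0, 0], 0],
  ],
)

```text
time_s: 24.62
tcp_pos: [0.6389, 0.1951, 0.0734]
ee_rot: [[-0.98, 0.197, -0.005], [0.197, 0.98, -0.004], [0.004, -0.005, -1.0]]
wrist_force: [-19.3, -5.6, 32.5]
gripper_width: 0.3
gripper_force: 29.9
```

```bash
python3 lev.py
```

```text
t 24.6167 p [0.6389 0.1951 0.0734] yaw 78.66 F [-19.3  -5.6  32.5] w 26.1 29.932665657252073 j [  31.   34.   -3.    0.  -54. -132.]
[0.08396661 0.20879395] [0.16396661 0.01206684] r 0.16441003147767663 th 0.07346084720279544
```

```bash
cat > tab.py <<'E'
from h import *
from scipy.optimize import minimize_scalar
s=imaging.capture("side")
h=cv2.cvtColor(s["frame"],cv2.COLOR_BGR2HSV);m=cv2.inRange(h,(8,90,60),(28,255,255));m[:,:285]=0;m[:,372:]=0;m[:252]=0;m[312:]=0
n,l,st,ce=cv2.connectedComponentsWithStats(m);i=1+st[1:,4].argmax();print("crate blob",st[i],ce[i])
# near wall's lower contour: compare with projected bottom edge of near (-x) and left walls
for z in(.114,.072,.075,.08):
    b=[proj(s,M(x,y,z-.004))[0].round(1).tolist() for x,y in((-.034,-.098),(-.034,.098),(.034,.098))];t=[proj(s,M(x,y,z+.024))[0].round(1).tolist() for x,y in((-.034,-.098),(-.034,.098),(.034,.098),(.034,-.098))];print(z,"bot",b,"top",t)
p,v=[],[]
for n in("lever_grip","button_face","crate_floor"): print(n,pl(s,n)[:1])
for a in(0.01,.07): print(a,"grip",proj(s,M(-.08+.165*np.cos(a),.208,.08+.165*np.sin(a))),"end",proj(s,M(-.08+.207*np.cos(a),.208,.08+.207*np.sin(a))))
cv2.imwrite("pics/d1.png",cv2.resize(s["frame"][230:350,230:390],(800,600),interpolation=3))
E
python3 tab.py
```

```text
crate blob [298 270  62  33 654] [327.07033639 285.40519878]
0.114 bot [[360.5, 269.7], [312.0, 293.0], [296.5, 283.1]] top [[361.0, 261.7], [312.1, 284.7], [296.5, 274.9], [345.2, 253.1]]
0.072 bot [[359.8, 281.4], [311.8, 305.2], [296.5, 295.1]] top [[360.3, 273.6], [311.9, 297.1], [296.5, 287.1], [344.7, 264.8]]
0.075 bot [[359.8, 280.6], [311.8, 304.3], [296.5, 294.3]] top [[360.3, 272.8], [311.9, 296.2], [296.5, 286.3], [344.7, 264.0]]
0.08 bot [[359.9, 279.2], [311.8, 302.9], [296.5, 292.9]] top [[360.4, 271.4], [311.9, 294.7], [296.5, 284.8], [344.8, 262.6]]
lever_grip [(0.29, array([328.128, 286.512]))]
button_face []
crate_floor [(0.74, array([324.672, 285.696]))]
0.01 grip [[255.86357616 297.50446918]] end [[247.16914027 291.25251328]]
0.07 grip [[255.83721935 294.70146055]] end [[247.10494876 287.76283996]]
```

View pics/d1.png

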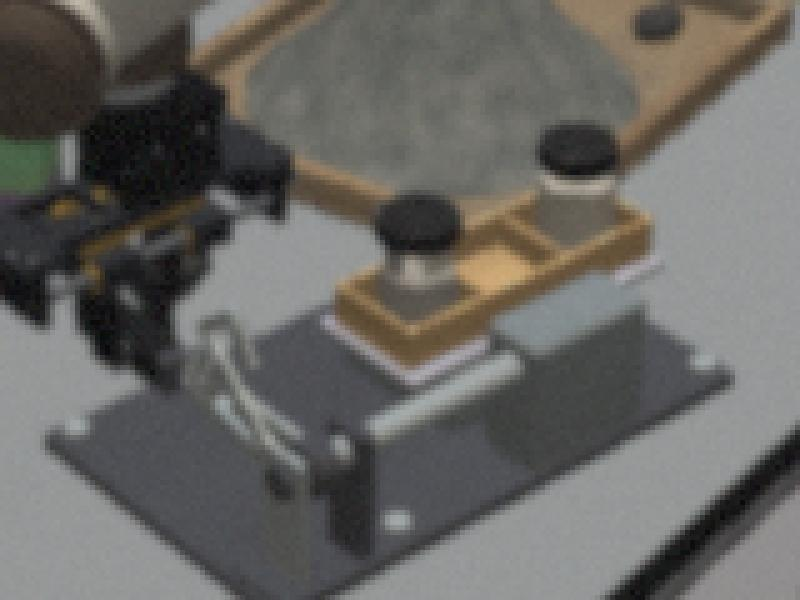

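The table is down, with the crate corner at (410,365) in the crop, i.e. a floor at about 0.074. Both jars stand upright. I relax the push, then let go.

>>> apply_moves(
  moves=[
    [[0, 0, -0.004], 0],
    [[0, 0, -0.002], 0],
    [[0, 0, 0], 0],
  ],
)

```text
time_s: 25.07
tcp_pos: [0.6388, 0.1951, 0.0736]
ee_rot: [[-0.98, 0.198, -0.006], [0.198, 0.98, -0.003], [0.005, -0.004, -1.0]]
wrist_force: [-9.2, -4.8, 11.6]
gripper_width: 0.304
gripper_force: 30.0
```

>>> apply_moves(
  moves=[
    [[0, 0, 0], 0],
    [[0, 0, 0], 0],
    [[0, 0, 0], 0],
    [[0, 0, 0], 0],
    [[0, 0, 0], 0],
  ],
  hand=0.065,
)

```text
time_s: 25.48
tcp_pos: [0.6424, 0.1976, 0.0723]
ee_rot: [[-0.98, 0.197, 0.002], [0.197, 0.98, 0.001], [-0.002, 0.001, -1.0]]
wrist_force: [-0.2, -0.3, -1.1]
gripper_width: 0.592
gripper_force: 0.0
```

```bash
python3 lev.py;python3 tab.py | head -1
```

```text
t 25.4833 p [0.6424 0.1976 0.0723] yaw 78.61 F [-0.2 -0.3 -1.1] w 51.5 0.0 j [  31.   34.   -3.    0.  -53. -132.]
[0.08692837 0.2118982 ] [0.16692837 0.0110161 ] r 0.1672914642906414 th 0.06589741298362287
crate blob [298 270  62  33 655] [327.17557252 285.35114504]
```

>>> apply_moves(
  moves=[
    [[0, 0.002, 0], 0],
    [[0, 0, 0], 0],
    [[0, 0, 0], 0],
    [[0, 0, 0], 0],
    [[0, 0, 0], 0],
  ],
  hand=0.08,
)

```text
time_s: 26.1
tcp_pos: [0.6422, 0.1984, 0.0716]
ee_rot: [[-0.98, 0.199, 0.0], [0.199, 0.98, -0.0], [-0.0, -0.0, -1.0]]
wrist_force: [-0.5, 0.1, -0.3]
gripper_width: 0.91
gripper_force: 0.0
```

>>> apply_moves(
  moves=[
    [[0, 0, -0.01], 0],
    [[0, 0, -0.02], 0],
    [[0, 0, -0.03], 0],
    [[0, 0, -0.03], 0],
    [[0, 0, 0], 0],
  ],
)

```text
time_s: 26.52
tcp_pos: [0.6461, 0.1996, 0.1704]
ee_rot: [[-0.98, 0.197, 0.013], [0.198, 0.98, 0.005], [-0.012, 0.007, -1.0]]
wrist_force: [0.9, 0.5, 1.5]
gripper_width: 0.918
gripper_force: 0.0
```

```bash
python3 lev.py;python3 tab.py; python3 -c "
from h import *
s=imaging.capture('side');t=imaging.capture('top')
for p in(s,t):
  for n in('lever_grip','button_face','lever_hinge'):print(n,pl(p,n)[:1])
for a in(.01,.07):
  for p in(s,t):print(a,proj(p,[M(-.08+.165*np.cos(a),.208,.08+.165*np.sin(a)),M(-.08+.165*np.cos(a),.233,.08+.165*np.sin(a))]))
w=s['frame'][275:320,235:275].max(2)<45
n,l,st,ce=cv2.connectedComponentsWithStats(w.astype(np.uint8));i=1+st[1:,4].argmax();print('dark blob side',st[i],ce[i]+[235,275])
"
```

```text
t 26.5167 p [0.6461 0.1996 0.1704] yaw 78.61 F [0.9 0.5 1.5] w 79.9 0.0 j [  31.   29.    3.    0.  -64. -132.]
[0.09013885 0.2146572 ] [0.17013885 0.10905867] r 0.20209161638222192 th 0.5700208975280789
crate blob [298 270  62  33 653] [327.16539051 285.39663093]
0.114 bot [[360.5, 269.7], [312.0, 293.0], [296.5, 283.1]] top [[361.0, 261.7], [312.1, 284.7], [296.5, 274.9], [345.2, 253.1]]
0.072 bot [[359.8, 281.4], [311.8, 305.2], [296.5, 295.1]] top [[360.3, 273.6], [311.9, 297.1], [296.5, 287.1], [344.7, 264.8]]
0.075 bot [[359.8, 280.6], [311.8, 304.3], [296.5, 294.3]] top [[360.3, 272.8], [311.9, 296.2], [296.5, 286.3], [344.7, 264.0]]
0.08 bot [[359.9, 279.2], [311.8, 302.9], [296.5, 292.9]] top [[360.4, 271.4], [311.9, 294.7], [296.5, 284.8], [344.8, 262.6]]
lever_grip [(0.56, array([254.72 , 296.112]))]
button_face [(0.53, array([243.52 , 300.624]))]
crate_floor [(0.92, array([330.112, 286.32 ]))]
0.01 grip [[255.86357616 297.50446918]] end [[247.16914027 291.25251328]]
0.07 grip [[255.83721935 294.70146055]] end [[247.10494876 287.76283996]]
lever_grip [(0.9, array([253.568, 295.296]))]
button_face [(0.45, array([247.168, 301.488]))]
lever_hinge [(0.68, array([326.592, 305.52 ]))]
lever_grip [(0.65, array([251.2 , 229.68]))]
button_face []
lever_hinge [(0.86, array([238.592, 280.896]))]
0.01 [[255.86357616 297.50446918]
 [248.8299198  300.69905138]]
0.01 [[249.12733537 228.31579658]
 [241.20090056 226.92204001]]
0.07 [[255.83721935 294.70146055]
 [248.78297454 297.88148255]]
0.07 [[248.6342574  227.94290307]
 [240.66391164 226.54158131]]
dark blob side [11 14 17 15 82] [254.96341463 295.15853659]
```

The table stays down. As a check on the lever angle, I touch the grip's top with shut fingers; this also seats the catch if it is short.

>>> apply_moves(
  moves=[
    [[0, -0.006, 0], 0],
    [[0, 0, 0], 0],
    [[0, 0, 0], 0],
    [[0, 0, 0], 0],
    [[0, 0, 0], 0],
  ],
  hand=0.0,
)

```text
time_s: 27.53
tcp_pos: [0.641, 0.1925, 0.1618]
ee_rot: [[-0.98, 0.199, 0.0], [0.199, 0.98, 0.0], [-0.0, 0.0, -1.0]]
wrist_force: [0.6, -1.2, 1.1]
gripper_width: 0.625
gripper_force: 0.0
```

>>> apply_moves(
  moves=[
    [[0, 0, 0.012], 0],
    [[0, 0, 0.012], 0],
    [[0, 0, 0.012], 0],
    [[0, 0, 0.008], 0],
    [[0, 0, 0], 0],
  ],
)

```text
time_s: 27.95
tcp_pos: [0.6392, 0.1918, 0.114]
ee_rot: [[-0.98, 0.199, -0.006], [0.199, 0.98, -0.002], [0.005, -0.004, -1.0]]
wrist_force: [-0.4, -0.9, -0.1]
gripper_width: 0.244
gripper_force: 0.0
```

```bash
python3 lev.py
```

```text
t 27.95 p [0.6392 0.1918 0.114 ] yaw 78.5 F [-0.4 -0.9 -0.1] w 21.2 0.0 j [  31.   31.   -1.   -0.  -58. -132.]
[0.08494419 0.20564493] [0.16494419 0.05265953] r 0.17314621191526333 th 0.3090285117983493
```

>>> apply_moves(
  moves=[
    [[0, 0.002, 0], 0],
    [[0, 0, 0], 0],
    [[0, 0, 0], 0],
    [[0, 0, 0], 0],
    [[0, 0, 0], 0],
  ],
)

```text
time_s: 28.37
tcp_pos: [0.6416, 0.1947, 0.1183]
ee_rot: [[-0.98, 0.199, 0.001], [0.199, 0.98, 0.001], [-0.001, 0.001, -1.0]]
wrist_force: [0.1, 0.2, -0.3]
gripper_width: 0.008
gripper_force: 0.0
```

>>> apply_moves(
  moves=[
    [[0, 0, 0.003], 0],
    [[0, 0, 0.003], 0],
    [[0, 0, 0], 0],
    [[0, 0, 0], 0],
  ],
)

```text
time_s: 28.7
tcp_pos: [0.6411, 0.1944, 0.1112]
ee_rot: [[-0.98, 0.199, -0.001], [0.199, 0.98, -0.0], [0.001, -0.001, -1.0]]
wrist_force: [-1.0, -0.6, 0.6]
gripper_width: 0.006
gripper_force: 0.0
```

>>> apply_moves(
  moves=[
    [[0, 0, 0.003], 0],
    [[0, 0, 0.003], 0],
    [[0, 0, 0], 0],
    [[0, 0, 0], 0],
  ],
)

```text
time_s: 29.03
tcp_pos: [0.6412, 0.1944, 0.1052]
ee_rot: [[-0.98, 0.199, -0.001], [0.199, 0.98, -0.0], [0.001, -0.001, -1.0]]
wrist_force: [-0.7, 0.3, 0.7]
gripper_width: 0.008
gripper_force: 0.0
```

>>> apply_moves(
  moves=[
    [[0, 0, 0.002], 0],
    [[0, 0, 0.002], 0],
    [[0, 0, 0], 0],
    [[0, 0, 0], 0],
  ],
)

```text
time_s: 29.37
tcp_pos: [0.6413, 0.1945, 0.1015]
ee_rot: [[-0.98, 0.199, -0.0], [0.199, 0.98, -0.0], [0.0, -0.0, -1.0]]
wrist_force: [-0.2, -0.4, -0.5]
gripper_width: 0.003
gripper_force: 0.0
```

>>> apply_moves(
  moves=[
    [[0, 0, 0.002], 0],
    [[0, 0, 0.002], 0],
    [[0, 0, 0], 0],
    [[0, 0, 0], 0],
  ],
)

```text
time_s: 29.7
tcp_pos: [0.6413, 0.1945, 0.0975]
ee_rot: [[-0.98, 0.199, -0.0], [0.199, 0.98, -0.0], [0.0, -0.0, -1.0]]
wrist_force: [0.4, -0.4, 0.6]
gripper_width: 0.007
gripper_force: 0.0
```

>>> apply_moves(
  moves=[
    [[0, 0, 0.002], 0],
    [[0, 0, 0.002], 0],
    [[0, 0, 0], 0],
    [[0, 0, 0], 0],
  ],
)

```text
time_s: 30.03
tcp_pos: [0.6416, 0.1946, 0.097]
ee_rot: [[-0.98, 0.198, 0.002], [0.198, 0.98, -0.0], [-0.002, 0.0, -1.0]]
wrist_force: [-4.5, -1.2, 12.7]
gripper_width: 0.008
gripper_force: 5.9
```

Contact came at z = 0.097, which is exactly the lever's lower stop (0.84 rad). I retreat.

>>> apply_moves(
  moves=[
    [[0, 0, -0.01], 0],
    [[0, 0, -0.025], 0],
    [[0, 0, -0.035], 0],
    [[0, 0, -0.035], 0],
    [[0, 0, -0.035], 0],
  ],
)

```text
time_s: 30.45
tcp_pos: [0.6411, 0.1943, 0.2352]
ee_rot: [[-0.98, 0.199, -0.0], [0.199, 0.98, -0.0], [0.0, -0.0, -1.0]]
wrist_force: [0.9, 0.1, 0.1]
gripper_width: 0.006
gripper_force: 0.0
```

>>> apply_moves(
  moves=[
    [[0, 0, -0.02], 0],
    [[0, 0, 0], 0],
    [[0, 0, 0], 0],
    [[0, 0, 0], 0],
  ],
)

```text
time_s: 30.78
tcp_pos: [0.6407, 0.1944, 0.2525]
ee_rot: [[-0.98, 0.199, -0.002], [0.199, 0.98, -0.0], [0.002, -0.001, -1.0]]
wrist_force: [-0.3, -0.3, -0.8]
gripper_width: 0.007
gripper_force: 0.0
```

```bash
python3 lev.py | head -1; python3 tab.py | grep -v bot; python3 -c "
from h import *
s=imaging.capture('side')
print(pl(s,'button_face')[:1],pl(s,'lever_grip')[:1])
for y in(.233,.222):print(proj(s,M(.085,y,.0817)))
print(s['frame'][294:306,238:262].mean(2).astype(int))
for d in models.cut_out(s,'mineral_jar_a'):print(round(d['confidence'],2),(np.array(d['extent'])*[640,480,640,480]).round(1))"
```

```text
t 30.7833 p [0.6407 0.1944 0.2525] yaw 78.51 F [-0.3 -0.3 -0.8] w 0.6 0.0 j [  31.   26.   10.   -0.  -75. -132.]
crate blob [298 270  62  33 656] [327.09603659 285.33841463]
lever_grip [(0.78, array([252.608, 295.824]))]
button_face [(0.53, array([246.016, 299.904]))]
crate_floor [(0.87, array([327.104, 285.312]))]
0.01 grip [[255.86357616 297.50446918]] end [[247.16914027 291.25251328]]
0.07 grip [[255.83721935 294.70146055]] end [[247.10494876 287.76283996]]
[(0.52, array([245.312, 300.   ]))] [(0.72, array([255.296, 296.496]))]
[[248.8275384  300.68329703]]
[[251.93712888 299.2709994 ]]
[[151 149 148 150 147 146 128  99  98 109 109  96  77  55  39  34  34  39
   37  41  43  56  82 102]
 [150 150 150 152 149 145 125 101 103 113 116 110 102  91  67  51  38  35
   33  36  41  37  53  68]
 [149 149 150 147 148 143 124  91  86 100 111 116 113 108  96  74  54  39
   38  37  34  36  31  44]
 [150 149 148 148 149 145 126  86  68  82  96 110 111 115 111  99  81  61
   37  32  38  43  40  38]
 [150 149 149 150 148 146 124  85  62  60  74  90 105 111 115 116 103  84
   58  42  32  30  34  3
[... 165 characters left out ...]
  92  87  72
   48  30  22  27  37  47]
 [149 151 148 150 146 148 146 144 137 113  90  66  61  62  69  73  68  55
   41  31  20  30  41  52]
 [149 149 150 147 148 150 147 147 145 134 118  97  76  63  61  57  57  51
   37  20  29  43  53  64]
 [149 149 149 148 150 148 148 149 149 145 141 128 109  79  63  62  65  67
   56  39  27  50  70  77]
 [150 147 149 150 148 148 148 150 149 148 145 143 134 114  94  87 100 108
   99  69  47  55  76  87]
 [150 149 148 147 149 148 149 149 150 149 149 149 146 138 127 121 129 138
  133 110  80  59  67  83]]
0.73 [304.1 267.5  17.9  27.8]
0.73 [382.5 205.9  18.6  24.9]
0.69 [340.6 256.5  13.8  24.9]
0.53 [424.9 241.2  16.9  21.1]
0.37 [413.3 210.9   0.5   2. ]
```

```bash
python3 -c "
from station import r
print(r.finish_job())"
```

```text
the job is handed in; nothing more can be done
None
```

The job is handed in at about 31 s of the 72 s: both black-capped jars stand upright in the crate's end cells, and the lever is down at its lower stop with the table lowered. The pixels show the button sprung out, but I did not test the catch by lifting the lever.

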